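# Swap parcels and supplies between cradle and mats

### The job

The parcels and the packing supplies are in each other's places. Put the two kraft boxes in the tilted cradle, the big box on its floor and the small box on top of the big one, both lengthwise towards the backstop, in the middle of the cradle's width and with an end against the backstop; stand the tin right way up in the middle of the round cork mat and the label roll upright in the middle of the square black pad. Use a free patch of bench as the spare place and leave the eraser and the masking tape where they are.

Things in the scene. Friction and masses are not known exactly. Their poses are not given: they have to be found in the camera images.
- cradle_seat (a point): Fixed plywood cradle: floor 130 mm wide, 116 mm long, falling 15 degrees to a 66 mm high backstop square to it; no side walls. Point: where the floor's top meets the backstop, mid-width, 18 mm above the bench. Axes tilt with the floor: x down the slope into the backstop, y across, z square to the floor. Things do not slide on it. The tin lies on it at the start, 55 mm from the backstop.
- square_pad: The fixed black rubber pad, square, 110 x 110 mm and 6 mm thick, lying on the bench; origin at the middle of its underside, z up. The label roll's place. One of the boxes lies on it at the start.
- round_mat: The fixed round cork mat, 112 mm in diameter and 6 mm thick, lying on the bench; origin at the middle of its underside, z up. The tin's place. The other box lies on it at the start.
- big_box_mid (a point): The big kraft box with white tape, loose, 57 (x) x 72 (y) x 40 (z) mm; point at its centre, 20 mm above its underside; z up. Best gripped across its 57 mm side. 0.12 kg or so.
- small_box_mid (a point): The small flat kraft box, loose, 26 (x) x 52 (y) x 20 (z) mm; point at its centre, 10 mm above its underside; z up. Best gripped across its 26 mm side. 0.04 kg or so.
- tin_mid (a point): The round aluminium tin with its lid fixed on, loose, 62 mm in diameter and 22 mm high; point at its centre, 11 mm above its underside; z out of its lid (tilted with the cradle's floor at the start). 0.08 kg or so.
- roll_mid (a point): The white roll of labels standing on end on the bare bench, loose, 66 mm in diameter and 60 mm high; point at its centre, 30 mm above its underside; z up. 0.15 kg or so.
- eraser_mid (a point): A loose block eraser lying among the work, 20 x 42 x 13 mm; point at its centre. To be left alone.
- tape_mid (a point): A loose flat roll of masking tape lying on its side, 103 mm in diameter and 25 mm high; point at its centre. To be left alone. Nearer to the robot than it, the bench about x = 0.43, y = 0.32 is always bare (a spare place); the left edge of the bench runs along y = x - 0.04 or so, a wall along y = x - 0.8.
Mind the look-alikes: they are no part of the job. Leave any green look-alike of the part that bears big_box_mid alone. Of the things that look like the part that bears tin_mid, the middle-sized one is meant.

How it is judged:
By the outcome, as a careful person would: the job done as asked, in the order asked, and still so for the second after the job is handed in, with the robot touching nothing.
It also fails if it takes over 125 s, if anything falls off the work surface, if the arm or the gripper's body presses on something with over 40 N, if the wrist force passes 120 N, or if a joint passes its speed limit or range.

### The arm

A 6-joint arm with a two-finger parallel gripper is mounted at the origin on the work surface; the furniture and walls round the work are solid. World frame = base frame: x ahead of the robot, y to its left, z up, the work surface at z = 0. Lengths are in m, angles in rad, forces in N, time in s.
With the tool pointing down it reaches from about 0.325 to 0.85 m from the base axis. Payload 15.5 kg.
Tool frame: the origin (TCP) lies on the centre line of the jaws, within the pads' length; the fingertips stand 17 mm ahead of it and the grasp point (between the pads) lies 2 mm behind it (ctrl.nose_length is the z of the fingertips in the tool frame, in m); z points along the fingers, y is the direction in which the jaws open and shut (so a half turn about z gives the same grasp; the last joint's range is limited). The gripper opens to 91 mm and grips with 3 to 60 N. Pads are 32 mm wide; open, the fingers measure 118 mm over their backs; the gripper's body (76 mm by 178 mm) begins 60 mm behind the grasp point.
Start: joints at [1.242, 0.494, 1.345, -0, 1.302, -0.096], TCP at [0.145, 0.608, 0.231] pointing down, gripper open.
Joint ranges: [-2.91, 2.91], [-0.82, 2.16], [0.22, 2.67], [-1.22, 4.37], [0.12, 2.79], [-3.08, 3.08]. Speed limits (rad/s): [1.89, 1.89, 2.57, 3.01, 3.01, 3.01].

### API

Orientations are given as a 3x3 rotation matrix whose columns are the frame's x, y, z axes.
In Python, from plant import ctrl, get_image, nets gives the robot as it stands.
- The arm moves only by the tool send_rows, never from a script. Its argument "series" is a list of rows, each a list of 4 numbers: the shift along the tool's x, y, z in cm, then the turn about the tool's z in rad. A call has exactly 5 rows; each row is the pose to reach, as a shift and turn from the pose commanded when the call began, along the tool's axes at that moment; what a row does not reach only later rows make up. A row lasts 1/10 s, in which the tool goes at most 50 mm and 8.59 degrees, less where a joint would pass 70% of its speed; a pose out of reach is approached as far as the arm can. A call with a gripper value outside its range is refused whole. "hand" is the finger opening in cm, from 0 to 9.12, set as the call begins (left out, the last holds). The fingers move at their own pace and stop on an object; the grip force is fixed at half the most. Time passes only in rows, so rows that repeat a pose let the fingers close, or fill a call up. It gives the time, the measured TCP pose, the force and the opening at its end, in the units of the state.
- ctrl.state(): the state, without advancing time (a new reading comes with each control period).
- get_image(name): name is "scene" or "top"; returns a dict with "color" (384x512x3 uint8, red, green, blue), "z_map" (384x512 float32, m along the optical axis (not along the pixel's ray), 0 where there is no reading), "intrinsics" (3x3 intrinsics, pixels), "view" (4x4, takes a point from world to camera coordinates). Camera axes: x right, y up, looking along -z (the intrinsics and any distortion apply to the point x, -y, -z); pixel columns grow to the right and rows downward; lengths in m; the calibration is good to about 2 mm. A picture is of the moment at which its call begins.
- ctrl.finish_job(): hands the job in, once; it reports no verdict.
Trained networks look in a picture, given as the dict that the camera call returned (one of the last four; its "shot" number tells which), for a name from the list of things; names that differ only in an ending like _2 or _b are one class to them, and where a whole thing is asked for, a point or a joint stands for the part that bears it (a point fixed in the world has none). Each returns a list of dicts, best first, with "confidence" (0 to 1); they miss things now and then, are a little off and sometimes report something else, mostly with a low value. They report only what shows in the picture. A call takes as long as a camera call. They do not tell look-alikes from the thing itself.
- nets.spot_in(picture, target): "position" ([x, y, z] in m, in the coordinates of the camera as it stood for that picture, good to about 4 mm: the middle of the surface that is visible of it).
The state is a dict: "t": time; "joint_positions": joint angles; "qd": joint speeds; "effort": joint torques, N m; "tcp_pos": TCP position; "eef_rot": TCP orientation; "wrist_force": force on the tool from outside, world axes, zero at the start; "moment": the same for the moment, N m; "gripper_width": opening from 0.0 (shut) to 1.0 (fully open).
Only numpy, scipy, OpenCV 4.12 (cv2) and the standard library are available. Lean on these libraries where they do the work, as an engineer would, in place of code of your own. Each camera call takes 0.05 s, during which the arm holds its last target. There are 200 camera calls.

## Working session

There is one attempt and no reset: what is moved stays moved. The work goes in short steps, Python scripts to look and compute and a tool call to move; the robot and the scene stay as the last step left them, time stands still between calls to the robot, and variables do not carry over. Pictures are saved under pics/ and viewed, about 12 in all and at most 16, crops included, and the job is handed in when it is done.

Besides the shell and the picture viewer there is one more tool, called after ">>>" as name(argument=value, ...), one argument or row to a line, values as JSON. send_rows: Moves the arm, as the interface text tells. Its arguments: {"type":"object","properties":{"series":{"type":"array","items":{"type":"array","items":{"type":"number"}}},"hand":{"type":"number"}},"required":["series"]}

```bash
ls; mkdir -p pics; python3 - <<'E'
from plant import ctrl,get_image,nets
import cv2,numpy as np
print(ctrl.state())
for n in ["scene","top"]:
    p=get_image(n); cv2.imwrite(f"pics/{n}0.png",cv2.cvtColor(p["color"],cv2.COLOR_RGB2BGR))
    np.savez(f"pics/{n}0.npz",c=p["color"],z=p["z_map"],K=p["intrinsics"],V=p["view"])
    Vi=np.linalg.inv(p["view"]); print(n,p.keys(),p["intrinsics"].round(1).tolist(),Vi.round(3).tolist())
    for t in ["cradle_seat","square_pad","round_mat","big_box_mid","small_box_mid","tin_mid","roll_mid","eraser_mid","tape_mid"]:
        for d in nets.spot_in(p,t):
            q=np.array(d["position"]); w=Vi@np.r_[q,1]
            K=p["intrinsics"]; u=K@np.array([q[0],-q[1],-q[2]]); u=u/u[2]
            print(t,round(d["confidence"],2),w[:3].round(3),u[:2].round())
E
```

```text
pics
{'t': 0.0, 'joint_positions': array([ 1.24150049e+00,  4.94186734e-01,  1.34612740e+00, -3.25220983e-05,
        1.30250787e+00, -9.55100490e-02]), 'qd': array([-0.00096158, -0.00045495,  0.00024181,  0.00023371, -0.00144014,
        0.00087502]), 'effort': array([-5.07784971e-04, -8.78842664e+01, -3.81854117e+01,  7.07750232e-02,
        5.32592973e-02, -8.34963816e-05]), 'tcp_pos': array([0.14468442, 0.60765044, 0.23033731]), 'eef_rot': array([[-9.72798330e-01,  2.31653349e-01, -3.67870398e-04],
       [ 2.31653625e-01,  9.72797626e-01, -1.17344070e-03],
       [ 8.60319821e-05, -1.22673967e-03, -9.99999244e-01]]), 'wrist_force': array([ 0.31726881, -0.03530652,  0.75585537]), 'moment': array([ 0.07082464,  0.00539075, -0.03033085]), 'gripper_width': 0.9999131027348361}
scene dict_keys(['color', 'z_map', 'intrinsics', 'view', 'shot']) [[400.4, 0.0, 259.9], [0.0, 400.4, 190.8], [0.0, 0.0, 1.0]] [[0.752, 0.372, -0.545, -0.092], [-0.659, 0.437, -0.612, -0.567], [0.011, 0.819, 0.573, 0.697], [0.0, 0.0, 0.0, 1.0]]
cradle_seat 0.57 [0.667 0.12  0.043] [297. 175.]
square_pad 0.81 [ 0
[... 881 characters left out ...]
0.043] [258. 118.]
square_pad 0.69 [ 0.452 -0.026  0.006] [330. 211.]
round_mat 0.97 [0.618 0.267 0.007] [206. 142.]
big_box_mid 0.65 [ 0.486 -0.011  0.047] [326. 195.]
big_box_mid 0.65 [ 0.339 -0.049  0.04 ] [343. 260.]
big_box_mid 0.64 [ 0.616 -0.024  0.039] [330. 140.]
small_box_mid 0.63 [0.635 0.28  0.028] [199. 132.]
tin_mid 0.92 [ 0.513 -0.163  0.027] [389. 184.]
tin_mid 0.63 [0.636 0.123 0.051] [267. 130.]
tin_mid 0.52 [ 0.647 -0.119  0.017] [368. 128.]
tin_mid 0.35 [0.667 0.141 0.045] [259. 118.]
roll_mid 0.97 [0.43  0.156 0.062] [252. 220.]
eraser_mid 0.57 [0.524 0.126 0.013] [265. 180.]
eraser_mid 0.18 [ 0.456 -0.027  0.005] [330. 209.]
tape_mid 0.65 [0.621 0.421 0.022] [139. 139.]
```

```bash
python3 - <<'E'
import cv2
a=cv2.imread("pics/top0.png"); cv2.imwrite("pics/top0b.png",cv2.resize(a[80:290,110:410],(800,560),interpolation=cv2.INTER_CUBIC))
E
```

```text
(no output)
```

View pics/scene0.png

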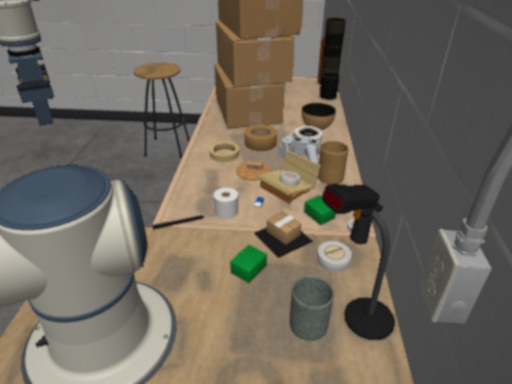

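View pics/top0b.png

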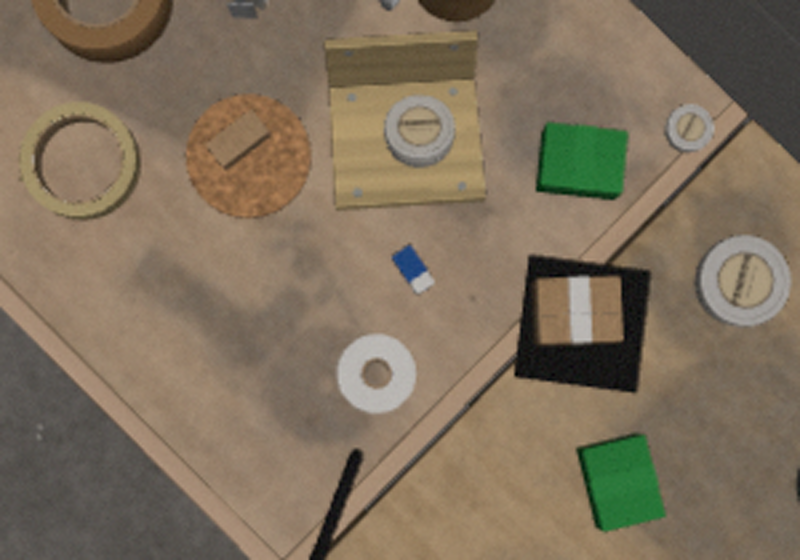

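The top view shows three tins, at (267,130) on the cradle, (389,184) and (368,128). The one on the cradle is the middle-sized of the three and also lies where the text says. The kraft box with tape at (326,195) is on the black pad, and the boxes at (343,260) and (330,140) are green look-alikes. The small box is on the mat at (199,132). Next I'll measure them with the depth map.

```bash
cat > h.py <<'E'
import numpy as np,cv2
def cloud(p):
    z=p["z_map"] if "z_map" in p else p["z"]; K=p["intrinsics"] if "intrinsics" in p else p["K"]; V=p["view"] if "view" in p else p["V"]
    v,u=np.mgrid[:z.shape[0],:z.shape[1]]
    P=np.stack([(u-K[0,2])/K[0,0]*z,-(v-K[1,2])/K[1,1]*z,-z,np.ones_like(z)],-1)
    W=(P@np.linalg.inv(V).T)[...,:3]; W[z==0]=np.nan
    return W
def sel(W,c,r,z0,z1):
    with np.errstate(invalid='ignore'):
        return (np.hypot(W[...,0]-c[0],W[...,1]-c[1])<r)&(W[...,2]>z0)&(W[...,2]<z1)
def rect(P):
    (c,s,a)=cv2.minAreaRect((P[:,:2]*1000).astype(np.float32)); return np.round(c,1),np.round(s,1),round(a,1)
def circ(P):
    c,r=cv2.minEnclosingCircle((P[:,:2]*1000).astype(np.float32)); return np.round(c,1),round(r,1),P[:,:2].mean(0).round(4)*1000
def go(xyz,yaw=None,st=None):
    """shift in cm (tool axes) and turn to bring TCP to xyz with tool y axis along world angle yaw (mod pi)"""
    from plant import ctrl
    s=st or ctrl.state(); R=s["eef_rot"]; d=R.T@(np.array(xyz)-s["tcp_pos"])*100
    t=0
    if yaw is not None:
        cur=np.arctan2(R[1,1],R[0,1]); t=-((yaw-cur+np.pi/2)%np.pi-np.pi/2)
    return d.round(2).tolist(),round(t,3)
def say():
    from plant import ctrl
    s=ctrl.state(); R=s["eef_rot"]
    print("t",round(s["t"],1),"tcp",s["tcp_pos"].round(4),"yawY",round(float(np.arctan2(R[1,1],R[0,1])),3),"F",s["wrist_force"].round(1),"w",round(s["gripper_width"]*91.2,1),"j6",round(s["joint_positions"][5],2))
E
python3 - <<'E'
from h import *
for n in ["top","scene"]:
    p=np.load(f"pics/{n}0.npz"); W=cloud(p); print(n)
    def rep(name,c,r,z0,z1,f):
        P=W[sel(W,c,r,z0,z1)]
        if len(P)>5: print(name,len(P),"z",np.percentile(P[:,2],[5,50,95]).round(4),*f(P))
    rep("bench",(.5,.3),.03,-.02,.02,lambda P:())
    rep("bench2",(.43,.32),.03,-.02,.02,lambda P:())
    rep("bench near pad",(.38,-.13),.02,-.03,.02,lambda P:())
    rep("big",(.482,-.012),.06,.038,.06,rect)
    rep("small",(.632,.277),.045,.019,.05,rect)
    rep("tin",(.632,.12),.04,.045,.07,circ)
    rep("roll",(.43,.155),.05,.05,.08,circ)
    rep("eraser",(.523,.125),.04,.007,.03,rect)
    rep("mat",(.618,.267),.08,.004,.009,circ)
    rep("pad",(.452,-.026),.09,.0035,.009,rect)
    # colour based
# pixel-level colour fit in top image
p=np.load("pics/top0.npz"); W=cloud(p); hsv=cv2.cvtColor(p["c"],cv2.COLOR_RGB2HSV)
pad=(hsv[...,2]<45)&sel(W,(.452,-.026),.1,-.01,.02); print("pad col",pad.sum(),rect(W[pad]))
mat=sel(W,(.618,.267),.075,-.01,.02)&(hsv[...,1]>125); print("mat col",mat.sum(),circ(W[mat]))
# cradle
m=sel(W,(.65,.125),.13,.012,.11)&(W[...,1]>.04)&(W[...,1]<.21)
for y in [.07,.085,.10,.155,.17,.185]:
    q=m&(abs(W[...,1]-y)<.003); P=W[q]; P=P[np.argsort(P[:,0])]; print(y,[(round(a*1000),round(b*1000)) for a,_,b in P[::4]])
E
```

```text
top
bench 510 z [-0.0028  0.0006  0.0045]
bench2 509 z [-0.0031  0.0006  0.0039]
bench near pad 219 z [-0.003   0.0006  0.0041]
big 777 z [0.043  0.0466 0.0499] [485.2 -14.8] [56.2 72.7] 2.1
small 257 z [0.0225 0.0267 0.0303] [638.8 280.9] [27.6 51.5] 38.5
tin 566 z [0.0463 0.0542 0.0611] [631.6 120.3] 39.6 [638.4 121.7]
roll 614 z [0.0568 0.06   0.0632] [431.5 159.1] 32.9 [431.4 159.1]
eraser 152 z [0.0092 0.0127 0.0164] [523.8 126.5] [41.7 20.5] 32.9
mat 1160 z [0.0043 0.0063 0.0086] [618.2 266.8] 79.5 [622.6 270.9]
pad 1200 z [0.0037 0.006  0.0085] [452.2 -24.7] [173.  173.9] 66.9
scene
bench 157 z [0.0008 0.0027 0.005 ]
bench2 175 z [0.0008 0.003  0.0052]
bench near pad 176 z [0.     0.002  0.0038]
big 494 z [0.0405 0.0482 0.0503] [482.  -14.1] [60.6 74.2] 1.8
small 106 z [0.02   0.0282 0.0305] [634.1 280.4] [31.2 52.3] 36.0
tin 226 z [0.046  0.0551 0.0623] [631.3 120.4] 38.8 [628.8 116.4]
roll 356 z [0.0521 0.0617 0.064 ] [428.5 160.2] 34.8 [425.7 155.6]
eraser 78 z [0.0089 0.0148 0.0171] [521.8 126.8] [45.4 21.3] 38.1
mat 255 z [0.0043 0.0072 0.0088] [617.5 266.9] 79.4 [605.5 2
[... 2298 characters left out ...]
 (643, 30), (646, 25), (650, 31), (652, 31), (655, 28), (660, 26), (663, 26), (666, 21), (670, 25), (673, 22), (676, 20), (681, 22), (683, 19), (687, 15), (689, 25), (690, 32), (692, 33), (694, 44), (696, 47), (697, 51), (699, 52), (700, 65), (702, 68), (703, 72), (707, 84), (712, 80)]
0.185 [(573, 41), (576, 49), (581, 49), (586, 49), (591, 44), (596, 44), (600, 46), (605, 42), (611, 39), (615, 40), (620, 39), (625, 36), (630, 35), (635, 35), (640, 33), (645, 30), (650, 28), (656, 25), (660, 26), (665, 25), (671, 21), (675, 26), (679, 16), (683, 21), (687, 16), (688, 29), (691, 36), (694, 44), (695, 49), (698, 64), (699, 61), (700, 65), (702, 74), (703, 80), (707, 83), (710, 79), (713, 78)]
```

```bash
cat >> h.py <<'E'
def ray(p,uv,z):
    """world point at height z on pixel ray(s)"""
    K=p["intrinsics"] if "intrinsics" in p else p["K"]; V=p["view"] if "view" in p else p["V"]
    uv=np.atleast_2d(np.asarray(uv,float)); Vi=np.linalg.inv(V)
    d=np.c_[(uv[:,0]-K[0,2])/K[0,0],-(uv[:,1]-K[1,2])/K[1,1],-np.ones(len(uv))]@Vi[:3,:3].T
    return Vi[:3,3]+d*((z-Vi[2,3])/d[:,2])[:,None]
E
python3 - <<'E'
from h import *
from scipy.optimize import least_squares
p=np.load("pics/top0.npz"); W=cloud(p); hsv=cv2.cvtColor(p["c"],cv2.COLOR_RGB2HSV)
def comp(m,uv):
    n,l,s,c=cv2.connectedComponentsWithStats(m.astype(np.uint8)); return l==l[uv[1],uv[0]]
# pad
m=cv2.morphologyEx((hsv[...,2]<60).astype(np.uint8),cv2.MORPH_OPEN,np.ones((5,5)))
m=comp(m,(330,218)); v,u=np.nonzero(m); P=ray(p,np.c_[u,v],.006); print("pad",m.sum(),rect(P))
# mat: saturation profile
print("mat hsv",hsv[150,205],"bench",hsv[165,180],hsv[112,210])
for t in (115,125,135):
    m=cv2.morphologyEx(((hsv[...,1]>t)&sel(W,(.618,.267),.09,-.02,.02)).astype(np.uint8),cv2.MORPH_OPEN,np.ones((3,3)))
    m=comp(m,(205,150)); cs=max(cv2.findContours(m.astype(np.uint8),0,2)[0],key=len); h=cv2.convexHull(cs)[:,0]; P=ray(p,cs[:,0],.006)
    r=least_squares(lambda x:np.hypot(P[:,0]-x[0],P[:,1]-x[1])-x[2],[.618,.267,.056],loss='soft_l1',f_scale=.001); print("mat",t,m.sum(),r.x.round(4))
# cradle planes
fl=sel(W,(.62,.128),.2,.015,.065)&(W[...,0]>.595)&(W[...,0]<.675)&(W[...,1]>.075)&(W[...,1]<.185)&~sel(W,(.637,.122),.04,0,.1)
bs=sel(W,(.70,.13),.07,.03,.075)&(W[...,0]>.68)&(W[...,0]<.715)&(W[...,1]>.075)&(W[...,1]<.185)
def plane(P):
    c=np.median(P,0)
    for _ in range(3):
        U,S,Vt=np.linalg.svd(P-c); n=Vt[2]; d=(P-c)@n; P=P[abs(d-d.mean())<.005]; c=P.mean(0)
    return n*np.sign(n[2]),c,len(P)
a=plane(W[fl]);b=plane(W[bs])
print("floor",a[0].round(4),a[1].round(4),a[2],"tilt",np.degrees(np.arccos(a[0][2])),"dir",np.degrees(np.arctan2(a[0][1],a[0][0])))
print("back",b[0].round(4),b[1].round(4),b[2],"dir",np.degrees(np.arctan2(b[0][1],b[0][0])))
for y in (.07,.128,.186): print("seam",y,np.linalg.solve(np.array([a[0],b[0],[0,1,0]]),[a[0]@a[1],b[0]@b[1],y]).round(4))
# side edges by colour: value/hue rows
c=p["c"].astype(int)
for v in (120,130,140,150): print(v,[(u,*hsv[v,u]) for u in list(range(228,246,2))+list(range(284,298,2))])
E
```

```text
pad 1049 (array([475.4, -22.3]), array([108.9, 108.7]), 82.1)
mat hsv [ 14 128 147] bench [ 15  76 150] [ 17  61 118]
mat 115 1371 [0.6262 0.2736 0.0539]
mat 125 195788 [0.5406 0.1394 0.7561]
mat 135 196608 [0.5406 0.1394 0.7561]
floor [0.2619 0.0137 0.965 ] [0.6314 0.1409 0.0342] 660 tilt 15.20296068496737 dir 2.984381082186035
back [-0.9637 -0.058   0.2608] [0.6996 0.13   0.0531] 484 dir -176.55772091277944
seam 0.07 [0.6938 0.07   0.0182]
seam 0.128 [0.6903 0.128  0.0184]
seam 0.186 [0.6869 0.186  0.0185]
120 [(228, np.uint8(15), np.uint8(68), np.uint8(150)), (230, np.uint8(14), np.uint8(66), np.uint8(154)), (232, np.uint8(16), np.uint8(69), np.uint8(156)), (234, np.uint8(21), np.uint8(95), np.uint8(166)), (236, np.uint8(21), np.uint8(100), np.uint8(164)), (238, np.uint8(19), np.uint8(97), np.uint8(165)), (240, np.uint8(20), np.uint8(100), np.uint8(164)), (242, np.uint8(19), np.uint8(98), np.uint8(167)), (244, np.uint8(18), np.uint8(100), np.uint8(165)), (284, np.uint8(18), np.uint8(96), np.uint8(164)), (286, np.uint8(20), np.uint8(102), np.uint8(158)), (288, np.uint8(19), np.uint
[... 1939 characters left out ...]
(232, np.uint8(15), np.uint8(76), np.uint8(162)), (234, np.uint8(14), np.uint8(74), np.uint8(156)), (236, np.uint8(19), np.uint8(95), np.uint8(174)), (238, np.uint8(20), np.uint8(100), np.uint8(168)), (240, np.uint8(19), np.uint8(95), np.uint8(169)), (242, np.uint8(19), np.uint8(89), np.uint8(164)), (244, np.uint8(20), np.uint8(72), np.uint8(152)), (284, np.uint8(21), np.uint8(52), np.uint8(141)), (286, np.uint8(20), np.uint8(97), np.uint8(157)), (288, np.uint8(19), np.uint8(97), np.uint8(158)), (290, np.uint8(20), np.uint8(97), np.uint8(157)), (292, np.uint8(17), np.uint8(68), np.uint8(142)), (294, np.uint8(15), np.uint8(66), np.uint8(146)), (296, np.uint8(15), np.uint8(68), np.uint8(142))]
```

```bash
python3 - <<'E'
from h import *
p=np.load("pics/top0.npz"); V=np.linalg.inv(p["V"]); K=p["K"]
n=np.array([.2588*np.cos(.056),.2588*np.sin(.056),.9659]); c=np.array([.6314,.1409,.0342])
def rp(u,v):
    d=V[:3,:3]@np.array([(u-K[0,2])/K[0,0],-(v-K[1,2])/K[1,1],-1]); o=V[:3,3]; return o+d*((c-o)@n)/(d@n)
for v,a,b in [(120,233,288.8),(130,234,289.2),(140,235,290.6),(150,235.2,291.2)]:
    L=rp(a-.5+.5,v);R=rp(b,v); print(v,L.round(4),R.round(4),"w",np.linalg.norm(L-R).round(4),"mid",((L+R)/2).round(4))
print("mat visual",ray(p,[203.4,138.5],.006))
hsv=cv2.cvtColor(p["c"],cv2.COLOR_RGB2HSV)
out=cv2.resize(p["c"][100:180,160:250],(720,640),interpolation=cv2.INTER_NEAREST)
for t in (100,108,115):
    m=(hsv[...,1]>t); m[:, :175]=0;m[:, 230:]=0;m[:112]=0;m[170:]=0
    cs=max(cv2.findContours(m.astype(np.uint8),0,2)[0],key=cv2.contourArea); (x,y),r=cv2.minEnclosingCircle(cv2.convexHull(cs)); E=cv2.fitEllipse(cv2.convexHull(cs)); print(t,x,y,r,E,ray(p,[E[0]],.006))
E
```

```text
120 [0.6656 0.2008 0.0242] [0.6649 0.0696 0.0263] w 0.1312 mid [0.6653 0.1352 0.0252]
130 [0.6404 0.1981 0.0309] [0.6397 0.0694 0.0331] w 0.1288 mid [0.64   0.1338 0.032 ]
140 [0.6155 0.1955 0.0376] [0.6149 0.0669 0.0397] w 0.1287 mid [0.6152 0.1312 0.0387]
150 [0.5911 0.1948 0.0442] [0.5904 0.0662 0.0463] w 0.1286 mid [0.5908 0.1305 0.0452]
mat visual [[0.62512418 0.27190151 0.006     ]]
100 202.65528869628906 138.04437255859375 23.43415641784668 ((202.62860107421875, 137.9732208251953), (46.09893798828125, 46.6362190246582), 72.26831817626953) [[0.62639651 0.27373871 0.006     ]]
108 202.73976135253906 138.13372802734375 23.31215476989746 ((202.6516571044922, 138.08169555664062), (45.786930084228516, 46.40645980834961), 73.56129455566406) [[0.62613521 0.27368266 0.006     ]]
115 202.65711975097656 138.04742431640625 23.104036331176758 ((202.66195678710938, 138.0683135986328), (45.81166458129883, 45.86642837524414), 72.42191314697266) [[0.62616738 0.27365837 0.006     ]]
```

```bash
python3 -c "
from h import *
say(); print(go((.638,.122,.12),1.63))"
```

```text
t 1.0 tcp [0.1448 0.608  0.2309] yawY 1.337 F [-0.2  0.1  0.9] w 91.5 j6 -0.1
([-59.24, -35.85, 11.09], np.float64(-0.293))
```

>>> send_rows(
  series=[
    [-3,-2,0,0],
    [-7,-4,0,0],
    [-11,-6.5,0,0],
    [-15,-9,0,0],
    [-19,-11.5,0,0],
  ],
  hand=9.12,
)

```text
t: 1.5
tcp_pos: [0.304, 0.4507, 0.231]
eef_rot: [[-0.973, 0.231, 0.0], [0.231, 0.973, 0.0], [-0.0, 0.0, -1.0]]
wrist_force: [0.8, -0.4, -0.7]
gripper_width: 0.997
```

>>> send_rows(
  series=[
    [-4,-2.5,0,0],
    [-8,-5,1,0],
    [-12,-7.2,2,0],
    [-16,-9.6,3,0],
    [-20,-12,4,0],
  ],
)

```text
t: 2.0
tcp_pos: [0.471, 0.2875, 0.1907]
eef_rot: [[-0.973, 0.232, 0.0], [0.232, 0.973, 0.0], [-0.0, 0.0, -1.0]]
wrist_force: [1.5, 0.8, -0.6]
gripper_width: 1.0
```

>>> send_rows(
  series=[
    [-4,-2.5,1,-0.06],
    [-8,-5,2,-0.12],
    [-12,-7.4,3,-0.18],
    [-16,-9.8,4,-0.24],
    [-20,-12.3,5,-0.293],
  ],
)

```text
t: 2.5
tcp_pos: [0.6371, 0.1214, 0.1405]
eef_rot: [[-0.998, -0.062, 0.0], [-0.062, 0.998, 0.0], [-0.0, 0.0, -1.0]]
wrist_force: [1.1, 0.2, 0.9]
gripper_width: 1.002
```

```bash
python3 -c "
from h import *
say(); print(go((.638,.122,.059),1.63))"
```

```text
t 2.5 tcp [0.6371 0.1214 0.1405] yawY 1.632 F [1.1 0.2 0.9] w 91.4 j6 -1.54
([-0.09, 0.05, 8.15], np.float64(0.002))
```

>>> send_rows(
  series=[
    [0,0,2.5,0],
    [0,0,5,0],
    [0,0,7,0],
    [0,0,8.3,0],
    [0,0,8.3,0],
  ],
)

```text
t: 3.0
tcp_pos: [0.6349, 0.123, 0.0564]
eef_rot: [[-0.998, -0.059, -0.003], [-0.059, 0.998, -0.0], [0.003, -0.0, -1.0]]
wrist_force: [0.9, 0.2, 0.4]
gripper_width: 0.999
```

>>> send_rows(
  series=[
    [0,0,0,0],
    [0,0,0,0],
    [0,0,0,0],
    [0,0,0,0],
    [0,0,0,0],
  ],
  hand=3,
)

```text
t: 3.5
tcp_pos: [0.6362, 0.1231, 0.0586]
eef_rot: [[-0.998, -0.059, 0.001], [-0.059, 0.998, 0.0], [-0.001, 0.0, -1.0]]
wrist_force: [-0.9, 0.2, 6.4]
gripper_width: 0.666
```

>>> send_rows(
  series=[
    [0,0,0,0],
    [0,0,0,0],
    [0,0,-0.5,0],
    [0,0,-2,0],
    [0,0,-5,0],
  ],
)

```text
t: 4.0
tcp_pos: [0.6346, 0.1229, 0.1076]
eef_rot: [[-0.998, -0.059, -0.003], [-0.059, 0.998, -0.0], [0.003, -0.0, -1.0]]
wrist_force: [1.0, 0.8, -0.3]
gripper_width: 0.665
```

```bash
python3 -c "
from h import *
say(); print(go((.43,.32,.05)))
from plant import get_image
p=get_image('scene'); c=p['color'][100:260,180:400]; cv2.imwrite('pics/a1.png',cv2.resize(c[...,::-1],(770,560),interpolation=2))"
```

```text
t 4.0 tcp [0.6346 0.1229 0.1076] yawY 1.63 F [ 1.   0.8 -0.3] w 60.6 j6 -1.53
([19.24, 20.88, 5.82], 0)
```

View pics/a1.png

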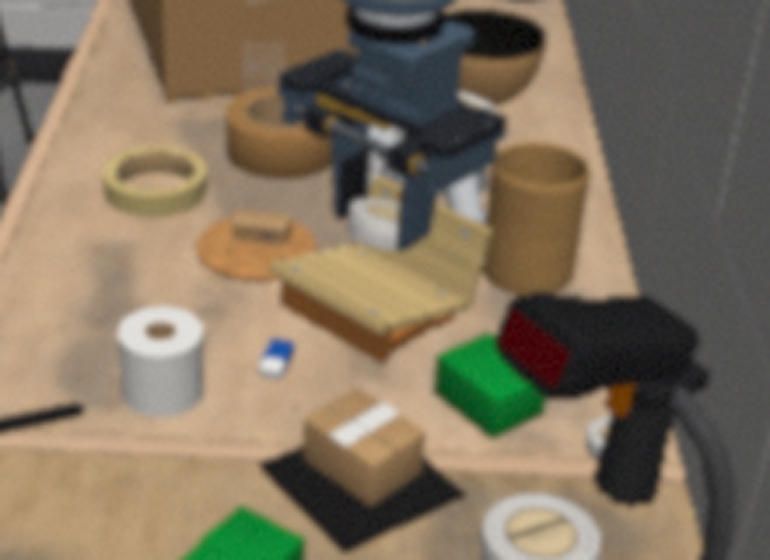

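>>> send_rows(
  series=[
    [2.5,2.7,-1,0],
    [6,6.5,-1,0],
    [9,9.8,-1,0],
    [12,13,-1,0],
    [15,16.3,-1,0],
  ],
)

```text
t: 4.55
tcp_pos: [0.4754, 0.278, 0.1191]
eef_rot: [[-0.998, -0.059, 0.001], [-0.059, 0.998, 0.001], [-0.001, 0.001, -1.0]]
wrist_force: [1.1, 0.2, -0.8]
gripper_width: 0.665
```

>>> send_rows(
  series=[
    [2.5,2.8,1,0],
    [4.2,4.6,3,0],
    [4.2,4.6,5,0],
    [4.2,4.6,6.6,0],
    [4.2,4.6,7,0],
  ],
)

```text
t: 5.05
tcp_pos: [0.4313, 0.3204, 0.0475]
eef_rot: [[-0.998, -0.06, -0.001], [-0.06, 0.998, -0.001], [0.001, -0.0, -1.0]]
wrist_force: [0.4, -0.2, -0.7]
gripper_width: 0.667
```

```bash
python3 -c "
from h import *
say()"
```

```text
t 5.0 tcp [0.4313 0.3204 0.0475] yawY 1.631 F [ 0.4 -0.2 -0.7] w 60.8 j6 -1.1
```

>>> send_rows(
  series=[
    [0,0,0.4,0],
    [0,0,0.8,0],
    [0,0,1.1,0],
    [0,0,1.3,0],
    [0,0,1.5,0],
  ],
)

```text
t: 5.55
tcp_pos: [0.4318, 0.3203, 0.0331]
eef_rot: [[-0.998, -0.059, 0.0], [-0.059, 0.998, 0.0], [-0.0, 0.0, -1.0]]
wrist_force: [-5.9, 0.6, 9.6]
gripper_width: 0.671
```

>>> send_rows(
  series=[
    [0,0,0.1,0],
    [0,0,0.2,0],
    [0,0,0.3,0],
    [0,0,0.4,0],
    [0,0,0.5,0],
  ],
)

```text
t: 6.05
tcp_pos: [0.4308, 0.3201, 0.0282]
eef_rot: [[-0.998, -0.059, -0.001], [-0.059, 0.998, -0.0], [0.001, -0.0, -1.0]]
wrist_force: [-7.7, -1.0, 12.1]
gripper_width: 0.671
```

>>> send_rows(
  series=[
    [0,0,0.1,0],
    [0,0,0.2,0],
    [0,0,0.3,0],
    [0,0,0.4,0],
    [0,0,0.4,0],
  ],
)

```text
t: 6.55
tcp_pos: [0.4311, 0.3201, 0.0245]
eef_rot: [[-0.998, -0.059, -0.001], [-0.059, 0.998, -0.0], [0.001, -0.0, -1.0]]
wrist_force: [-8.0, -1.8, 17.6]
gripper_width: 0.668
```

>>> send_rows(
  series=[
    [0,0,0,0],
    [0,0,0,0],
    [0,0,0,0],
    [0,0,0,0],
    [0,0,0,0],
  ],
  hand=9.12,
)

```text
t: 7.05
tcp_pos: [0.4318, 0.3203, 0.0239]
eef_rot: [[-0.998, -0.059, 0.0], [-0.059, 0.998, -0.0], [-0.0, -0.0, -1.0]]
wrist_force: [1.2, 0.5, -0.5]
gripper_width: 1.0
```

>>> send_rows(
  series=[
    [0,0,-1,0],
    [0,0,-4,0],
    [0,0,-8,0],
    [0,0,-10,0],
    [0,0,-10,0],
  ],
)

```text
t: 7.55
tcp_pos: [0.4331, 0.3212, 0.1274]
eef_rot: [[-0.998, -0.059, 0.005], [-0.059, 0.998, 0.003], [-0.005, 0.002, -1.0]]
wrist_force: [-0.4, -0.9, -0.1]
gripper_width: 1.002
```

```bash
python3 -c "
from h import *
say(); print(go((.484,-.015,.13),.037))"
```

```text
t 7.5 tcp [0.4331 0.3212 0.1274] yawY 1.63 F [-0.4 -0.9 -0.1] w 91.4 j6 -1.1
([-3.09, -33.86, -0.33], np.float64(-1.549))
```

>>> send_rows(
  series=[
    [-0.3,-3,0,0],
    [-0.7,-7,0,0],
    [-1.1,-11,0,0],
    [-1.5,-15,0,0],
    [-1.8,-19,0,0],
  ],
)

```text
t: 8.05
tcp_pos: [0.4608, 0.1302, 0.1238]
eef_rot: [[-0.998, -0.059, -0.0], [-0.059, 0.998, -0.0], [0.0, -0.0, -1.0]]
wrist_force: [0.8, -0.0, -0.3]
gripper_width: 1.001
```

>>> send_rows(
  series=[
    [-0.3,-4,0,0],
    [-0.6,-8,0,0],
    [-0.9,-11,0,0],
    [-1.2,-13.5,0,0],
    [-1.3,-14.9,0,0],
  ],
)

```text
t: 8.55
tcp_pos: [0.4829, -0.018, 0.1238]
eef_rot: [[-0.998, -0.058, -0.0], [-0.058, 0.998, -0.0], [0.0, -0.0, -1.0]]
wrist_force: [0.5, 0.5, -0.6]
gripper_width: 0.997
```

>>> send_rows(
  series=[
    [0,0,0,0.14],
    [0,0,0,0.28],
    [0,0,0,0.42],
    [0,0,0,0.56],
    [0,0,0,0.7],
  ],
)

```text
t: 9.05
tcp_pos: [0.4824, -0.0157, 0.1237]
eef_rot: [[-0.798, 0.602, -0.001], [0.602, 0.798, 0.0], [0.001, -0.0, -1.0]]
wrist_force: [-0.3, 0.1, -0.5]
gripper_width: 1.002
```

>>> send_rows(
  series=[
    [0,0,0,0.14],
    [0,0,0,0.28],
    [0,0,0,0.42],
    [0,0,0,0.56],
    [0,0,0,0.7],
  ],
)

```text
t: 9.55
tcp_pos: [0.4824, -0.0157, 0.1237]
eef_rot: [[-0.223, 0.975, -0.001], [0.975, 0.223, 0.0], [0.0, -0.001, -1.0]]
wrist_force: [0.1, 0.0, -0.2]
gripper_width: 0.999
```

>>> send_rows(
  series=[
    [0,0,0,0.1],
    [0,0,0,0.19],
    [0,0,0,0.193],
    [0,0,0,0.193],
    [0,0,0,0.193],
  ],
)

```text
t: 10.05
tcp_pos: [0.4826, -0.016, 0.1239]
eef_rot: [[-0.039, 0.999, -0.0], [0.999, 0.039, 0.0], [0.0, -0.0, -1.0]]
wrist_force: [0.1, 0.4, 0.5]
gripper_width: 1.0
```

```bash
python3 - <<'E'
from h import *
from plant import get_image
say(); print(go((.484,-.015,.036),.037))
for n in ("top","scene"):
    W=cloud(get_image(n)); P=W[sel(W,(.43,.32),.045,.015,.03)]; print(n,len(P),np.percentile(P[:,2],[5,50,95]).round(4),circ(P))
    m=sel(W,(.632,.277),.045,.019,.05);print(rect(W[m]))
E
```

```text
t 10.1 tcp [ 0.4826 -0.016   0.1239] yawY 0.039 F [0.1 0.4 0.5] w 91.2 j6 -0.2
([0.1, 0.14, 8.79], np.float64(0.002))
top 559 [0.0188 0.0225 0.026 ] (array([435. , 320.5]), 30.7, array([434.9, 320.2]))
(array([638.3, 280.6]), array([26.9, 51.5]), 38.0)
scene 228 [0.0172 0.0243 0.0268] (array([432.6, 320.5]), 33.1, array([429.4, 316.9]))
(array([634.5, 280.2]), array([30.7, 52.2]), 41.1)
```

>>> send_rows(
  series=[
    [0.1,0.15,2.5,0],
    [0.1,0.15,5,0],
    [0.1,0.15,7.5,0],
    [0.1,0.15,8.9,0],
    [0.1,0.15,9,0],
  ],
)

```text
t: 10.65
tcp_pos: [0.4833, -0.0151, 0.0325]
eef_rot: [[-0.038, 0.999, -0.003], [0.999, 0.038, 0.0], [0.001, -0.003, -1.0]]
wrist_force: [0.2, -0.1, -0.1]
gripper_width: 0.996
```

>>> send_rows(
  series=[
    [0,0,0,0],
    [0,0,0,0],
    [0,0,0,0],
    [0,0,0,0],
    [0,0,0,0],
  ],
  hand=3,
)

```text
t: 11.15
tcp_pos: [0.4845, -0.0152, 0.0343]
eef_rot: [[-0.037, 0.999, 0.001], [0.999, 0.037, -0.0], [-0.0, 0.001, -1.0]]
wrist_force: [-0.9, 0.3, 9.4]
gripper_width: 0.615
```

>>> send_rows(
  series=[
    [0,0,0,0],
    [0,0,0,0],
    [0,0,-1,0],
    [0,0,-4,0],
    [0,0,-8,0],
  ],
)

```text
t: 11.65
tcp_pos: [0.4831, -0.015, 0.1144]
eef_rot: [[-0.037, 0.999, -0.003], [0.999, 0.037, 0.0], [0.001, -0.003, -1.0]]
wrist_force: [0.9, -0.6, -1.1]
gripper_width: 0.61
```

```bash
python3 - <<'E'
from h import *
say()
E
```

```text
t 11.7 tcp [ 0.4831 -0.015   0.1144] yawY 0.037 F [ 0.9 -0.6 -1.1] w 55.7 j6 -0.19
```

>>> send_rows(
  series=[
    [0,0,-1,-0.1],
    [0,0,-1.5,-0.24],
    [0,0,-1.5,-0.38],
    [0,0,-1.5,-0.52],
    [0,0,-1.5,-0.66],
  ],
)

```text
t: 12.15
tcp_pos: [0.4841, -0.0152, 0.1297]
eef_rot: [[-0.646, 0.763, 0.0], [0.763, 0.646, -0.0], [-0.0, 0.0, -1.0]]
wrist_force: [0.2, -0.2, -1.6]
gripper_width: 0.615
```

>>> send_rows(
  series=[
    [0,0,0,-0.14],
    [0,0,0,-0.28],
    [0,0,0,-0.42],
    [0,0,0,-0.56],
    [0,0,0,-0.7],
  ],
)

```text
t: 12.65
tcp_pos: [0.4841, -0.0152, 0.1295]
eef_rot: [[-0.986, 0.167, 0.0], [0.167, 0.986, -0.0], [-0.0, 0.0, -1.0]]
wrist_force: [0.1, -0.5, -1.8]
gripper_width: 0.61
```

>>> send_rows(
  series=[
    [0,0,0,-0.1],
    [0,0,0,-0.2],
    [0,0,0,-0.234],
    [0,0,0,-0.234],
    [0,0,0,-0.234],
  ],
)

```text
t: 13.15
tcp_pos: [0.4842, -0.0152, 0.1293]
eef_rot: [[-0.998, -0.059, 0.0], [-0.059, 0.998, -0.0], [-0.0, -0.0, -1.0]]
wrist_force: [0.0, -0.4, -0.8]
gripper_width: 0.613
```

```bash
python3 - <<'E'
from h import *
say(); print(go((.655,.1343,.09),1.631))
E
```

```text
t 13.2 tcp [ 0.4842 -0.0152  0.1293] yawY 1.63 F [ 0.  -0.4 -0.8] w 55.9 j6 -1.78
([-17.93, 13.92, 3.93], np.float64(-0.001))
```

>>> send_rows(
  series=[
    [-2.5,1.9,0,0],
    [-6,4.7,0,0],
    [-9.5,7.4,0,0],
    [-13,10.1,0,0],
    [-16,12.4,0,0],
  ],
)

```text
t: 13.65
tcp_pos: [0.6379, 0.1199, 0.1291]
eef_rot: [[-0.998, -0.059, 0.0], [-0.059, 0.998, 0.0], [-0.0, 0.0, -1.0]]
wrist_force: [0.6, -1.5, -0.2]
gripper_width: 0.61
```

>>> send_rows(
  series=[
    [-1.2,0.9,0,0],
    [-1.9,1.5,1.5,0],
    [-1.9,1.5,3,0],
    [-1.9,1.5,4.5,0],
    [-1.9,1.5,5,0],
  ],
)

```text
t: 14.15
tcp_pos: [0.6525, 0.1333, 0.0762]
eef_rot: [[-0.998, -0.059, -0.004], [-0.059, 0.998, -0.001], [0.004, -0.0, -1.0]]
wrist_force: [-0.5, -0.1, -0.1]
gripper_width: 0.61
```

```bash
python3 - <<'E'
from h import *
from plant import get_image
say(); print(go((.655,.1343,.064),1.631))
p=get_image('scene'); c=p['color'][130:230,240:370]; cv2.imwrite('pics/a2.png',cv2.resize(c[...,::-1],(780,600),interpolation=2))
E
```

```text
t 14.2 tcp [0.6525 0.1333 0.0762] yawY 1.63 F [-0.5 -0.1 -0.1] w 55.6 j6 -1.52
([-0.26, 0.08, 1.22], np.float64(-0.001))
```

View pics/a2.png

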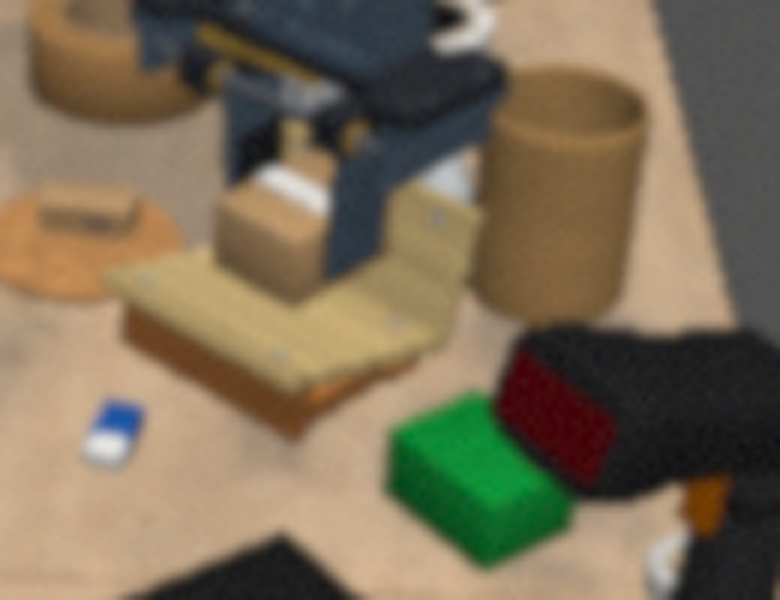

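>>> send_rows(
  series=[
    [-0.1,0.05,0.3,0],
    [-0.1,0.05,0.6,0],
    [-0.1,0.05,0.9,0],
    [-0.1,0.05,1.1,0],
    [-0.1,0.05,1.2,0],
  ],
)

```text
t: 14.7
tcp_pos: [0.6555, 0.1348, 0.0669]
eef_rot: [[-0.998, -0.06, 0.0], [-0.06, 0.998, -0.0], [-0.0, -0.0, -1.0]]
wrist_force: [0.3, 0.5, -1.2]
gripper_width: 0.611
```

>>> send_rows(
  series=[
    [0,0,0.1,0],
    [0,0,0.2,0],
    [0,0,0.3,0],
    [0,0,0.4,0],
    [0,0,0.4,0],
  ],
)

```text
t: 15.2
tcp_pos: [0.6561, 0.135, 0.0638]
eef_rot: [[-0.998, -0.06, 0.001], [-0.06, 0.998, 0.0], [-0.001, 0.0, -1.0]]
wrist_force: [1.1, 1.0, 8.7]
gripper_width: 0.613
```

>>> send_rows(
  series=[
    [0,0,0.1,0],
    [0,0,0.2,0],
    [0,0,0.3,0],
    [0,0,0.4,0],
    [0,0,0.4,0],
  ],
)

```text
t: 15.7
tcp_pos: [0.6576, 0.1351, 0.0606]
eef_rot: [[-0.998, -0.06, 0.005], [-0.06, 0.998, 0.001], [-0.005, 0.0, -1.0]]
wrist_force: [4.2, 0.7, 12.2]
gripper_width: 0.613
```

>>> send_rows(
  series=[
    [0,0,0.1,0],
    [0,0,0.2,0],
    [0,0,0.3,0],
    [0,0,0.3,0],
    [0,0,0.3,0],
  ],
)

```text
t: 16.2
tcp_pos: [0.6584, 0.1352, 0.058]
eef_rot: [[-0.998, -0.06, 0.006], [-0.06, 0.998, 0.001], [-0.006, 0.0, -1.0]]
wrist_force: [6.7, 0.9, 13.8]
gripper_width: 0.617
```

>>> send_rows(
  series=[
    [0,0,0.1,0],
    [0,0,0.2,0],
    [0,0,0.2,0],
    [0,0,0.2,0],
    [0,0,0.2,0],
  ],
)

```text
t: 16.7
tcp_pos: [0.6587, 0.1352, 0.0567]
eef_rot: [[-0.998, -0.06, 0.007], [-0.06, 0.998, 0.001], [-0.007, 0.0, -1.0]]
wrist_force: [4.3, 0.5, 23.1]
gripper_width: 0.616
```

>>> send_rows(
  series=[
    [0,0,0,0],
    [0,0,0,0],
    [0,0,0,0],
    [0,0,0,0],
    [0,0,0,0],
  ],
  hand=9.12,
)

```text
t: 17.2
tcp_pos: [0.6553, 0.1349, 0.0537]
eef_rot: [[-0.998, -0.06, -0.0], [-0.06, 0.998, -0.0], [0.0, -0.0, -1.0]]
wrist_force: [0.3, -0.1, 0.2]
gripper_width: 0.993
```

>>> send_rows(
  series=[
    [0,0,-1,0],
    [0,0,-4,0],
    [4,0,-8,0],
    [8,0,-8,0],
    [8,0,-8,0],
  ],
)

```text
t: 17.7
tcp_pos: [0.5701, 0.1298, 0.1352]
eef_rot: [[-0.998, -0.061, -0.004], [-0.061, 0.998, -0.0], [0.004, -0.0, -1.0]]
wrist_force: [0.5, -0.3, -0.1]
gripper_width: 1.002
```

```bash
cat > box.py <<'E'
from h import *
from plant import get_image
say()
u=np.array([.9982,.06,0]); seat=np.array([.690,.1364,.018]); c,s=np.cos(np.radians(15)),np.sin(np.radians(15))
R=np.array([[.9982*c,.06*c,-s],[-.06,.9982,0],[.9982*s,.06*s,c]])
def chk(z0=.034,z1=.046):
  for n in ("top","scene"):
    W=cloud(get_image(n)); C=(W-seat)@R.T
    m=(abs(C[...,1])<.05)&(C[...,0]>-.11)&(C[...,0]<.0)&(C[...,2]>z0)&(C[...,2]<z1)
    P=C[m]; print(n,len(P),"z",np.percentile(P[:,2],[5,50,95]).round(4),rect(P),"x 2..98%",np.percentile(P[:,0],[2,98]).round(4),"y",np.percentile(P[:,1],[2,98]).round(4))
E
python3 -c "
from box import *
chk()"
```

```text
t 17.7 tcp [0.5701 0.1298 0.1352] yawY 1.632 F [ 0.5 -0.3 -0.1] w 91.4 j6 -1.51Traceback (most recent call last):
  File "<string>", line 3, in <module>
    chk()
    ~~~^^
  File "box.py", line 10, in chk
    P=C[m]; print(n,len(P),"z",np.percentile(P[:,2],[5,50,95]).round(4),rect(P),"x 2..98%",np.percentile(P[:,0],[2,98]).round(4),"y",np.percentile(P[:,1],[2,98]).round(4))
                               ~~~~~~~~~~~~~^^^^^^^^^^^^^^^^^^
    return _quantile_unchecked(
        a, q, axis, out, overwrite_input, method, keepdims, weights)
    return _ureduce(a,
                    func=_quantile_ureduce_func,
    ...<5 lines>...
                    overwrite_input=overwrite_input,
                    method=method)
    r = func(a, **kwargs)
    result = _quantile(arr,
                       quantiles=q,
    ...<2 lines>...
                       out=out,
                       weights=wgt)
    slices_having_nans = np.isnan(arr[-1, ...])
                                  ~~~^^^^^^^^^
IndexError: index -1 is out of bounds for axis 0 with size 0
```

>>> send_rows(
  series=[
    [-0.5,0,0,0],
    [-1,0,0,0],
    [-2,0,0,0],
    [-2.2,0,2,0],
    [-2.2,0,4.5,0],
  ],
  hand=1.5,
)

```text
t: 18.25
tcp_pos: [0.6003, 0.1315, 0.0888]
eef_rot: [[-0.998, -0.06, 0.003], [-0.06, 0.998, 0.0], [-0.003, 0.0, -1.0]]
wrist_force: [-0.4, 1.4, -0.6]
gripper_width: 0.592
```

```bash
python3 - <<'E'
from h import *
say(); print(go((.592,.1305,.067),1.631))
E
```

```text
t 18.2 tcp [0.6003 0.1315 0.0888] yawY 1.631 F [-0.4  1.4 -0.6] w 54.0 j6 -1.51
([0.84, -0.05, 2.18], np.float64(-0.0))
```

>>> send_rows(
  series=[
    [0.4,0,0,0],
    [0.8,0,0,0],
    [0.9,-0.05,0.8,0],
    [0.9,-0.05,1.7,0],
    [0.9,-0.05,2.15,0],
  ],
)

```text
t: 18.75
tcp_pos: [0.5887, 0.1303, 0.0669]
eef_rot: [[-0.998, -0.06, -0.0], [-0.06, 0.998, -0.0], [0.0, -0.0, -1.0]]
wrist_force: [0.4, 0.2, -0.2]
gripper_width: 0.176
```

>>> send_rows(
  series=[
    [0,0,0,0],
    [-0.2,0,0,0],
    [-0.4,0,0,0],
    [-0.6,0,0.05,0],
    [-0.8,0,0.1,0],
  ],
)

```text
t: 19.25
tcp_pos: [0.597, 0.1309, 0.0666]
eef_rot: [[-0.998, -0.06, 0.0], [-0.06, 0.998, 0.0], [-0.0, 0.0, -1.0]]
wrist_force: [0.1, 0.2, 0.1]
gripper_width: 0.164
```

>>> send_rows(
  series=[
    [-0.1,0,0,0],
    [-0.2,0,0,0],
    [-0.3,0,0,0],
    [-0.4,0,0.05,0],
    [-0.5,0,0.1,0],
  ],
)

```text
t: 19.75
tcp_pos: [0.6017, 0.1311, 0.0654]
eef_rot: [[-0.998, -0.06, -0.0], [-0.06, 0.998, -0.0], [0.0, -0.0, -1.0]]
wrist_force: [0.4, -0.2, 0.4]
gripper_width: 0.164
```

>>> send_rows(
  series=[
    [-0.1,0,0,0],
    [-0.2,0,0,0],
    [-0.3,0,0,0],
    [-0.4,0,0,0],
    [-0.5,0,0,0],
  ],
)

```text
t: 20.25
tcp_pos: [0.6057, 0.1314, 0.0652]
eef_rot: [[-0.998, -0.06, -0.002], [-0.06, 0.998, -0.0], [0.002, -0.0, -1.0]]
wrist_force: [-7.7, -0.2, 3.7]
gripper_width: 0.163
```

>>> send_rows(
  series=[
    [-0.1,0,0,0],
    [-0.2,0,0,0],
    [-0.3,0,0,0],
    [-0.3,0,0,0],
    [-0.3,0,0,0],
  ],
)

```text
t: 20.75
tcp_pos: [0.6061, 0.1314, 0.065]
eef_rot: [[-0.998, -0.06, -0.007], [-0.06, 0.998, -0.001], [0.007, -0.0, -1.0]]
wrist_force: [-18.7, -1.0, 12.4]
gripper_width: 0.166
```

>>> send_rows(
  series=[
    [0.5,0,0,0],
    [2,0,-1,0],
    [4,0,-4,0],
    [7,-3,-6,0],
    [10,-6,-6,0],
  ],
)

```text
t: 21.25
tcp_pos: [0.5142, 0.0655, 0.1277]
eef_rot: [[-0.998, -0.062, 0.005], [-0.062, 0.998, -0.0], [-0.005, -0.0, -1.0]]
wrist_force: [0.4, -1.0, -1.4]
gripper_width: 0.162
```

>>> send_rows(
  series=[
    [2,-3,0,0],
    [4,-6,0,0],
    [5,-9,0,0],
    [5,-11,0,0],
    [5,-12,0,0],
  ],
  hand=9.12,
)

```text
t: 21.75
tcp_pos: [0.471, -0.0587, 0.1257]
eef_rot: [[-0.998, -0.059, 0.001], [-0.059, 0.998, -0.0], [-0.001, -0.0, -1.0]]
wrist_force: [-0.6, 0.6, -0.6]
gripper_width: 0.57
```

```bash
python3 -c "
from box import *
chk()
p=get_image('top'); c=p['color'][80:200,180:330]; cv2.imwrite('pics/a3.png',cv2.resize(c[...,::-1],(750,600),interpolation=2))"
```

```text
t 21.8 tcp [ 0.471  -0.0587  0.1257] yawY 1.629 F [-0.6  0.6 -0.6] w 51.9 j6 -1.88
top 764 z [0.0369 0.0405 0.0439] (array([-37.2,  -0.5]), array([98.8, 74.3]), 89.8) x 2..98% [-0.0725 -0.0004] y [-0.031   0.0294]Traceback (most recent call last):
  File "<string>", line 3, in <module>
    chk()
    ~~~^^
  File "box.py", line 10, in chk
    P=C[m]; print(n,len(P),"z",np.percentile(P[:,2],[5,50,95]).round(4),rect(P),"x 2..98%",np.percentile(P[:,0],[2,98]).round(4),"y",np.percentile(P[:,1],[2,98]).round(4))
                               ~~~~~~~~~~~~~^^^^^^^^^^^^^^^^^^
    return _quantile_unchecked(
        a, q, axis, out, overwrite_input, method, keepdims, weights)
    return _ureduce(a,
                    func=_quantile_ureduce_func,
    ...<5 lines>...
                    overwrite_input=overwrite_input,
                    method=method)
    r = func(a, **kwargs)
    result = _quantile(arr,
                       quantiles=q,
    ...<2 lines>...
                       out=out,
                       weights=wgt)
    slices_having_nans = np.isnan(arr[-1, ...])
                                  ~~~^^^^^^^^^
IndexError: index -1 is out of bounds for axis 0 with size 0
```

```bash
python3 - <<'E'
from h import *
print(go((.638,.2806,.126),.667))
E
```

```text
([-18.63, 32.82, -0.04], np.float64(0.962))
```

>>> send_rows(
  series=[
    [-1.5,2.6,0,0],
    [-3.5,6.1,0,0],
    [-5.5,9.6,0,0],
    [-7.5,13.1,0,0],
    [-9.5,16.7,0,0],
  ],
)

```text
t: 22.35
tcp_pos: [0.5558, 0.1183, 0.1254]
eef_rot: [[-0.998, -0.061, 0.0], [-0.061, 0.998, 0.0], [-0.0, 0.0, -1.0]]
wrist_force: [0.7, -0.3, 0.8]
gripper_width: 1.001
```

>>> send_rows(
  series=[
    [-2,3.5,0,0],
    [-4,7,0,0],
    [-6,10.6,0,0],
    [-8,14.1,0,0],
    [-9.1,16.1,0,0],
  ],
)

```text
t: 22.85
tcp_pos: [0.6368, 0.286, 0.1251]
eef_rot: [[-0.998, -0.063, 0.001], [-0.063, 0.998, 0.001], [-0.001, 0.001, -1.0]]
wrist_force: [-0.1, -0.5, 1.2]
gripper_width: 1.004
```

>>> send_rows(
  series=[
    [0,0,0,0.12],
    [0,0,0,0.26],
    [0,0,0,0.4],
    [0,0,0,0.54],
    [0,0,0,0.68],
  ],
)

```text
t: 23.35
tcp_pos: [0.6359, 0.2832, 0.1251]
eef_rot: [[-0.811, 0.585, -0.0], [0.585, 0.811, 0.0], [0.0, -0.0, -1.0]]
wrist_force: [0.2, -0.4, -1.2]
gripper_width: 1.0
```

>>> send_rows(
  series=[
    [0,0,0,0.14],
    [0,0,0,0.282],
    [0,0,0,0.282],
    [0,0,0,0.282],
    [0,0,0,0.282],
  ],
)

```text
t: 23.85
tcp_pos: [0.6364, 0.2821, 0.1253]
eef_rot: [[-0.623, 0.782, -0.0], [0.782, 0.623, -0.0], [0.0, -0.0, -1.0]]
wrist_force: [0.6, -0.4, 0.5]
gripper_width: 1.002
```

```bash
python3 - <<'E'
from h import *
say(); print(go((.638,.2806,.030),.667))
E
```

```text
t 23.9 tcp [0.6364 0.2821 0.1253] yawY 0.673 F [ 0.6 -0.4  0.5] w 91.4 j6 -0.34
([-0.22, 0.03, 9.53], np.float64(0.006))
```

>>> send_rows(
  series=[
    [-0.2,0,2.5,0],
    [-0.2,0,5,0],
    [-0.2,0,7.5,0],
    [-0.2,0,9.3,0],
    [-0.2,0,9.5,0],
  ],
)

```text
t: 24.35
tcp_pos: [0.6364, 0.2796, 0.028]
eef_rot: [[-0.622, 0.783, -0.004], [0.783, 0.622, -0.001], [0.001, -0.004, -1.0]]
wrist_force: [-0.7, -0.5, -0.6]
gripper_width: 1.001
```

>>> send_rows(
  series=[
    [0,0,0,0],
    [0,0,0,0],
    [0,0,0,0],
    [0,0,0,0],
    [0,0,0,0],
  ],
  hand=1,
)

```text
t: 24.85
tcp_pos: [0.6381, 0.28, 0.031]
eef_rot: [[-0.62, 0.784, 0.001], [0.784, 0.62, 0.0], [-0.0, 0.001, -1.0]]
wrist_force: [0.5, -0.7, -0.3]
gripper_width: 0.592
```

>>> send_rows(
  series=[
    [0,0,0,0],
    [0,0,0,0],
    [0,0,0,0],
    [0,0,0,0],
    [0,0,0,0],
  ],
)

```text
t: 25.35
tcp_pos: [0.6379, 0.2799, 0.0304]
eef_rot: [[-0.62, 0.784, -0.0], [0.784, 0.62, -0.0], [-0.0, -0.0, -1.0]]
wrist_force: [-0.4, -0.7, -0.3]
gripper_width: 0.285
```

>>> send_rows(
  series=[
    [0,0,-0.5,0],
    [0,0,-2,0],
    [0,0,-5,0],
    [0,0,-9,0],
    [0,0,-12,0],
  ],
)

```text
t: 25.85
tcp_pos: [0.6384, 0.2801, 0.154]
eef_rot: [[-0.62, 0.784, 0.002], [0.784, 0.62, 0.001], [-0.001, 0.002, -1.0]]
wrist_force: [0.8, -0.2, 0.8]
gripper_width: 0.281
```

```bash
python3 - <<'E'
from h import *
from plant import get_image
say(); print(go((.638,.2806,.030),1.63))
p=get_image('scene'); c=p['color'][100:220,200:350]; cv2.imwrite('pics/a4.png',cv2.resize(c[...,::-1],(750,600),interpolation=2))
E
```

```text
t 25.9 tcp [0.6384 0.2801 0.154 ] yawY 0.669 F [ 0.8 -0.2  0.8] w 25.7 j6 -0.34
([0.07, -0.03, 12.4], np.float64(-0.961))
```

View pics/a4.png

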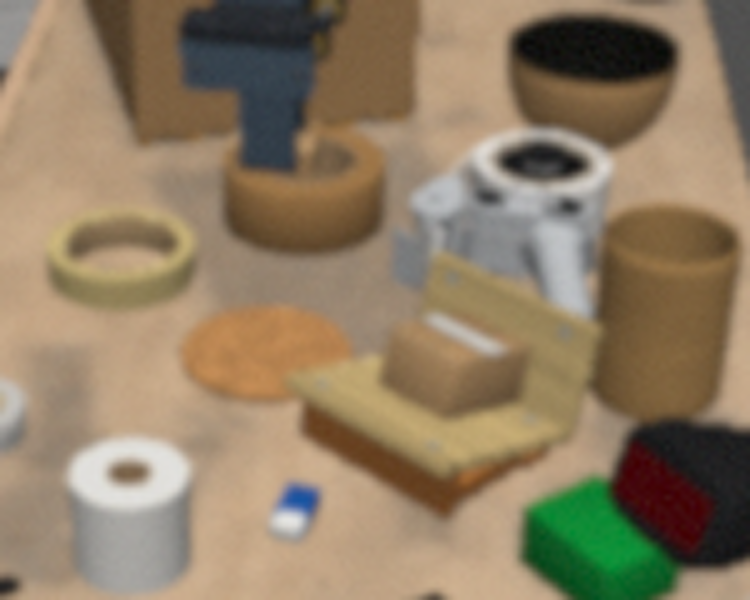

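>>> send_rows(
  series=[
    [0,0,0,-0.12],
    [0,0,0,-0.26],
    [0,0,0,-0.4],
    [0,0,0,-0.54],
    [0,0,0,-0.68],
  ],
)

```text
t: 26.4
tcp_pos: [0.638, 0.28, 0.1515]
eef_rot: [[-0.977, 0.214, 0.001], [0.214, 0.977, 0.0], [-0.001, 0.0, -1.0]]
wrist_force: [-0.8, -0.3, 0.2]
gripper_width: 0.287
```

>>> send_rows(
  series=[
    [0,0,0,-0.14],
    [0,0,0,-0.281],
    [0,0,0,-0.281],
    [0,0,0,-0.281],
    [0,0,0,-0.281],
  ],
)

```text
t: 26.9
tcp_pos: [0.638, 0.28, 0.1508]
eef_rot: [[-0.998, -0.056, 0.0], [-0.056, 0.998, 0.0], [-0.0, 0.0, -1.0]]
wrist_force: [0.2, 0.1, -0.1]
gripper_width: 0.284
```

```bash
python3 - <<'E'
from h import *
say(); print(go((.674,.135,.099),1.63))
E
```

```text
t 26.9 tcp [0.638  0.28   0.1508] yawY 1.626 F [ 0.2  0.1 -0.1] w 25.9 j6 -1.3
([-2.79, -14.68, 5.18], np.float64(-0.004))
```

>>> send_rows(
  series=[
    [-0.5,-2.5,0,0],
    [-1.2,-6,0,0],
    [-1.9,-10,0,0],
    [-2.6,-13.5,0,0],
    [-2.8,-14.7,0,0],
  ],
)

```text
t: 27.4
tcp_pos: [0.6753, 0.1316, 0.1506]
eef_rot: [[-0.999, -0.054, 0.0], [-0.054, 0.999, -0.001], [-0.0, -0.001, -1.0]]
wrist_force: [0.6, 0.8, -1.3]
gripper_width: 0.284
```

>>> send_rows(
  series=[
    [0,0,0.5,0],
    [0,0,2,0],
    [0,0,3.5,0],
    [0,0,4.6,0],
    [0,0,4.9,0],
  ],
)

```text
t: 27.9
tcp_pos: [0.6733, 0.1356, 0.0991]
eef_rot: [[-0.998, -0.06, -0.003], [-0.06, 0.998, -0.0], [0.003, -0.0, -1.0]]
wrist_force: [0.6, -1.0, -1.2]
gripper_width: 0.283
```

```bash
python3 - <<'E'
from h import *
say(); print(go((.674,.135,.094),1.63))
E
```

```text
t 27.9 tcp [0.6733 0.1356 0.0991] yawY 1.631 F [ 0.6 -1.  -1.2] w 25.8 j6 -1.52
([-0.07, -0.06, 0.51], np.float64(0.001))
```

>>> send_rows(
  series=[
    [0,-0.05,0,0],
    [0,-0.05,0.1,0],
    [0,-0.05,0.3,0],
    [0,-0.05,0.4,0],
    [0,-0.05,0.5,0],
  ],
)

```text
t: 28.4
tcp_pos: [0.6747, 0.1343, 0.0966]
eef_rot: [[-0.998, -0.059, 0.0], [-0.059, 0.998, 0.0], [-0.0, -0.0, -1.0]]
wrist_force: [-0.1, -0.6, -0.7]
gripper_width: 0.284
```

>>> send_rows(
  series=[
    [0,0,0.1,0],
    [0,0,0.2,0],
    [0,0,0.3,0],
    [0,0,0.3,0],
    [0,0,0.3,0],
  ],
)

```text
t: 28.9
tcp_pos: [0.6747, 0.1344, 0.0941]
eef_rot: [[-0.998, -0.059, 0.001], [-0.059, 0.998, 0.0], [-0.001, 0.0, -1.0]]
wrist_force: [-2.3, -1.2, 8.0]
gripper_width: 0.282
```

>>> send_rows(
  series=[
    [0,0,0.1,0],
    [0,0,0.2,0],
    [0,0,0.3,0],
    [0,0,0.4,0],
    [0,0,0.4,0],
  ],
)

```text
t: 29.4
tcp_pos: [0.6758, 0.1344, 0.0908]
eef_rot: [[-0.998, -0.059, 0.003], [-0.059, 0.998, 0.0], [-0.003, 0.0, -1.0]]
wrist_force: [0.3, -0.1, 13.4]
gripper_width: 0.277
```

>>> send_rows(
  series=[
    [0,0,0.1,0],
    [0,0,0.15,0],
    [0,0,0.15,0],
    [0,0,0.15,0],
    [0,0,0.15,0],
  ],
)

```text
t: 29.9
tcp_pos: [0.6761, 0.1344, 0.0896]
eef_rot: [[-0.998, -0.059, 0.004], [-0.059, 0.998, 0.0], [-0.004, 0.0, -1.0]]
wrist_force: [1.6, -0.0, 14.4]
gripper_width: 0.281
```

>>> send_rows(
  series=[
    [0,0,0,0],
    [0,0,0,0],
    [0,0,0,0],
    [0,0,0,0],
    [0,0,0,0],
  ],
  hand=9.12,
)

```text
t: 30.4
tcp_pos: [0.6745, 0.1344, 0.0877]
eef_rot: [[-0.998, -0.059, -0.0], [-0.059, 0.998, -0.0], [0.0, -0.0, -1.0]]
wrist_force: [0.6, -0.2, 0.3]
gripper_width: 0.688
```

>>> send_rows(
  series=[
    [0,0,-1,0],
    [0,0,-3,0],
    [0,0,-5,0],
    [2.5,0,-5,0],
    [5.5,0,-5,0],
  ],
)

```text
t: 30.9
tcp_pos: [0.6202, 0.1311, 0.1392]
eef_rot: [[-0.998, -0.059, 0.003], [-0.059, 0.998, 0.0], [-0.003, 0.0, -1.0]]
wrist_force: [-0.6, -0.0, 0.6]
gripper_width: 1.001
```

>>> send_rows(
  series=[
    [0,0,0,0],
    [0,0,0,0],
    [0,0,0,0],
    [0,0,0,0],
    [0,0,0,0],
  ],
  hand=0,
)

```text
t: 31.4
tcp_pos: [0.6202, 0.1311, 0.1378]
eef_rot: [[-0.998, -0.059, 0.0], [-0.059, 0.998, 0.0], [-0.0, 0.0, -1.0]]
wrist_force: [0.5, -0.4, -0.6]
gripper_width: 0.593
```

```bash
python3 - <<'E'
from h import *
from plant import get_image
say(); print(go((.622,.1323,.095),1.631))
p=get_image('scene'); c=p['color'][130:220,240:360]; cv2.imwrite('pics/a5.png',cv2.resize(c[...,::-1],(780,585),interpolation=2))
E
```

```text
t 31.4 tcp [0.6202 0.1311 0.1378] yawY 1.63 F [ 0.5 -0.4 -0.6] w 54.1 j6 -1.52
([-0.19, 0.11, 4.28], np.float64(-0.001))
```

View pics/a5.png

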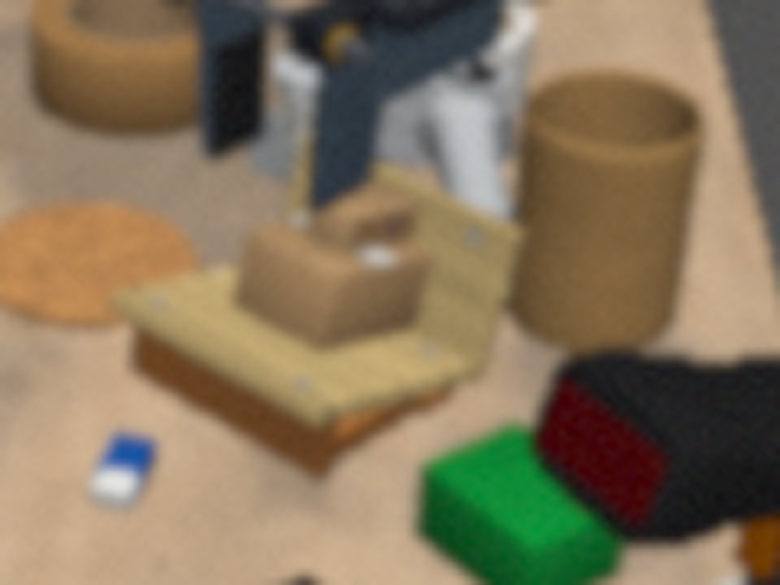

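>>> send_rows(
  series=[
    [0,0.1,0,0],
    [0,0.1,1.5,0],
    [0,0.1,3,0],
    [0,0.1,4,0],
    [0,0.1,4.2,0],
  ],
)

```text
t: 31.95
tcp_pos: [0.6191, 0.1321, 0.0948]
eef_rot: [[-0.998, -0.059, -0.002], [-0.059, 0.998, -0.0], [0.002, -0.0, -1.0]]
wrist_force: [0.9, 0.9, 0.2]
gripper_width: 0.111
```

>>> send_rows(
  series=[
    [-0.1,0,0,0],
    [-0.3,0,0,0],
    [-0.5,0,0,0],
    [-0.7,0,0,0],
    [-0.8,0,0,0],
  ],
)

```text
t: 32.45
tcp_pos: [0.628, 0.1326, 0.0962]
eef_rot: [[-0.998, -0.059, 0.001], [-0.059, 0.998, 0.0], [-0.001, -0.0, -1.0]]
wrist_force: [-0.4, -1.1, -0.2]
gripper_width: 0.006
```

>>> send_rows(
  series=[
    [-0.1,0,0,0],
    [-0.2,0,0,0],
    [-0.3,0,0,0],
    [-0.4,0,0,0],
    [-0.5,0,0,0],
  ],
)

```text
t: 32.95
tcp_pos: [0.6326, 0.1329, 0.0959]
eef_rot: [[-0.998, -0.059, -0.0], [-0.059, 0.998, 0.0], [0.0, 0.0, -1.0]]
wrist_force: [0.9, 0.3, 0.6]
gripper_width: 0.003
```

>>> send_rows(
  series=[
    [-0.1,0,0,0],
    [-0.2,0,0,0],
    [-0.3,0,0,0],
    [-0.35,0,0,0],
    [-0.35,0,0,0],
  ],
)

```text
t: 33.45
tcp_pos: [0.6346, 0.1329, 0.0956]
eef_rot: [[-0.998, -0.059, -0.003], [-0.059, 0.998, -0.0], [0.003, -0.0, -1.0]]
wrist_force: [-9.1, -1.2, 5.0]
gripper_width: 0.004
```

>>> send_rows(
  series=[
    [-0.05,0,0,0],
    [-0.1,0,0,0],
    [-0.15,0,0,0],
    [-0.15,0,0,0],
    [-0.15,0,0,0],
  ],
)

```text
t: 33.95
tcp_pos: [0.6349, 0.133, 0.0955]
eef_rot: [[-0.998, -0.059, -0.006], [-0.059, 0.998, -0.001], [0.006, -0.0, -1.0]]
wrist_force: [-15.1, -1.5, 9.4]
gripper_width: 0.003
```

>>> send_rows(
  series=[
    [0.5,0,0,0],
    [2,0,-1,0],
    [4,0,-2,0],
    [7,-3,-3,0],
    [10,-6,-3,0],
  ],
)

```text
t: 34.45
tcp_pos: [0.5413, 0.0672, 0.127]
eef_rot: [[-0.998, -0.061, 0.003], [-0.061, 0.998, -0.0], [-0.003, -0.0, -1.0]]
wrist_force: [0.2, -1.0, 0.2]
gripper_width: 0.005
```

>>> send_rows(
  series=[
    [3,-3,0,0],
    [6,-6,0,0],
    [8,-9,0,0],
    [8,-11,0,0],
    [8,-12,0,0],
  ],
  hand=9.12,
)

```text
t: 34.95
tcp_pos: [0.4687, -0.0587, 0.1263]
eef_rot: [[-0.998, -0.058, 0.001], [-0.058, 0.998, -0.0], [-0.001, -0.0, -1.0]]
wrist_force: [1.4, 0.1, 0.5]
gripper_width: 0.413
```

```bash
sed -i 's/    P=C\[m\]; print/    P=C[m]\n    if len(P)<5: continue\n    print/' box.py; python3 -c "
from box import *
chk(.054,.066); chk(.03,.046)
p=get_image('top'); c=p['color'][80:200,110:260+30]; cv2.imwrite('pics/a6.png',cv2.resize(c[...,::-1],(780,520),interpolation=2))
W=cloud(p);P=W[sel(W,(.43,.32),.045,.015,.03)]; print(circ(P))
P=W[sel(W,(.431,.159),.05,.05,.08)];print(circ(P))
print(go((.4345,.3203,.12),1.63))
hsv=cv2.cvtColor(p['color'],cv2.COLOR_RGB2HSV)
m=(hsv[...,1]>108); m[:, :175]=0;m[:, 230:]=0;m[:112]=0;m[170:]=0
cs=max(cv2.findContours(m.astype(np.uint8),0,2)[0],key=cv2.contourArea);E=cv2.fitEllipse(cv2.convexHull(cs)); print(E,ray(p,[E[0]],.006))
"
```

```text
t 35.0 tcp [ 0.4687 -0.0587  0.1263] yawY 1.628 F [1.4 0.1 0.5] w 37.7 j6 -1.88
top 303 z [0.0564 0.0604 0.0637] (array([-27.1,   0.3]), array([54. , 94.9]), 0.1) x 2..98% [-0.0528 -0.0002] y [-0.0378  0.034 ]
top 558 z [0.0346 0.0402 0.044 ] (array([-37.1,   0.7]), array([96.3, 74.2]), 90.0) x 2..98% [-0.0732 -0.0004] y [-0.034   0.0366]
(array([435.1, 320.7]), 30.8, array([435. , 320.3]))
(array([431.5, 159. ]), 33.0, array([431.4, 159.2]))
([1.18, 37.81, 0.59], np.float64(0.001))
((202.66384887695312, 138.09158325195312), (45.74638366699219, 46.45048904418945), 74.72016906738281) [[0.62611134 0.2736536  0.006     ]]
```

View pics/a6.png

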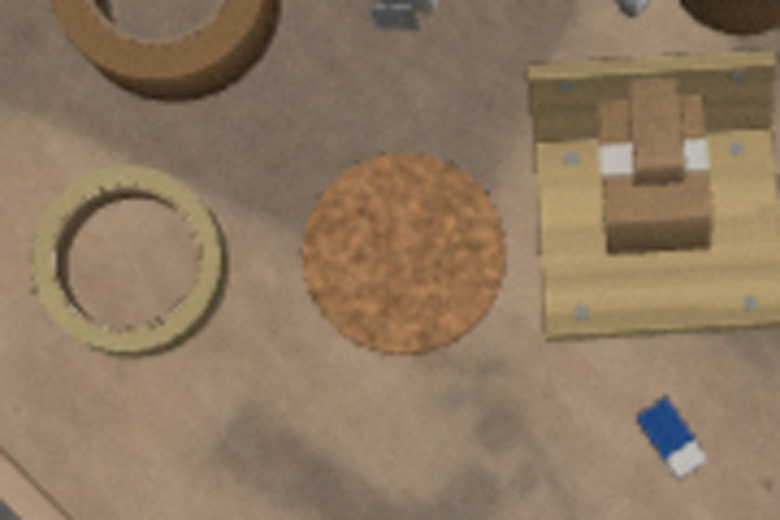

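```bash
python3 - <<'E'
from box import *
W=cloud(get_image('top')); C=(W-seat)@R.T
def f(z0,z1,x0,x1):
    P=C[(abs(C[...,1])<.05)&(C[...,0]>x0)&(C[...,0]<x1)&(C[...,2]>z0)&(C[...,2]<z1)]; print(len(P),rect(P),P[:,1].mean().round(4))
f(.053,.068,-.06,-.012); f(.034,.046,-.08,-.055)
for x in (-.05,-.04,-.03,-.02,-.012): f(.052,.068,x-.004,x+.004)
# cradle edges: floor points y range
for x in (-.1,-.09,-.08):
    P=C[(abs(C[...,0]-x)<.004)&(abs(C[...,2])<.006)&(abs(C[...,1])<.1)]; print("floor",P[:,1].min().round(4),P[:,1].max().round(4))
E
```

```text
t 35.2 tcp [ 0.4689 -0.0564  0.1259] yawY 1.631 F [-0.5  0.6  0.2] w 57.7 j6 -1.88
206 (array([-33.1,  -0.6]), array([26.4, 42.1]), 90.0) -0.0003
198 (array([-64.5,   1.4]), array([18.7, 55.8]), 0.2) 0.0013
51 (array([-49.7,   0.2]), array([ 7.4, 24.9]), 1.3) 0.0002
39 (array([-40. ,  -0.3]), array([24.7,  7.7]), 89.5) -0.0003
37 (array([-30. ,  -1.2]), array([ 7.3, 25.1]), 1.5) -0.0007
33 (array([-20.2,  -0.5]), array([ 6.8, 22.7]), 0.5) -0.0001
37 (array([-12. ,   0.1]), array([ 7.7, 24.9]), 0.2) 0.0006
floor -0.0644 0.0648
floor -0.0649 0.0646
floor -0.064 0.064
```

>>> send_rows(
  series=[
    [0.1,3,0,0],
    [0.2,7,0,0],
    [0.4,11,0,0],
    [0.5,15,0,0],
    [0.6,19,0,0],
  ],
)

```text
t: 35.75
tcp_pos: [0.4508, 0.1346, 0.1259]
eef_rot: [[-0.998, -0.06, 0.0], [-0.06, 0.998, 0.0], [-0.0, 0.0, -1.0]]
wrist_force: [0.6, -0.7, 1.3]
gripper_width: 1.0
```

>>> send_rows(
  series=[
    [0.1,4,0,0],
    [0.2,8,0,0],
    [0.4,12,0,0],
    [0.5,16,0,0],
    [0.6,18.6,0,0],
  ],
)

```text
t: 36.25
tcp_pos: [0.4333, 0.3209, 0.1259]
eef_rot: [[-0.998, -0.062, 0.0], [-0.062, 0.998, 0.0], [-0.0, 0.0, -1.0]]
wrist_force: [1.2, -0.8, 0.1]
gripper_width: 1.002
```

```bash
python3 -c "
from h import *
say();print(go((.4348,.3203,.021)))"
```

```text
t 36.2 tcp [0.4333 0.3209 0.1259] yawY 1.633 F [ 1.2 -0.8  0.1] w 91.4 j6 -1.11
([-0.15, -0.07, 10.49], 0)
```

>>> send_rows(
  series=[
    [-0.1,0,3,0],
    [-0.1,0,6,0],
    [-0.1,0,8.5,0],
    [-0.1,0,9.8,0],
    [-0.1,0,10.3,0],
  ],
)

```text
t: 36.75
tcp_pos: [0.4345, 0.3178, 0.0219]
eef_rot: [[-0.998, -0.06, -0.002], [-0.06, 0.998, -0.001], [0.002, -0.001, -1.0]]
wrist_force: [0.4, 0.8, 0.3]
gripper_width: 1.002
```

>>> send_rows(
  series=[
    [0,0,0,0],
    [0,0,0,0],
    [0,0,0,0],
    [0,0,0,0],
    [0,0,0,0],
  ],
  hand=3,
)

```text
t: 37.25
tcp_pos: [0.4358, 0.3178, 0.0237]
eef_rot: [[-0.998, -0.059, 0.001], [-0.059, 0.998, 0.001], [-0.001, 0.001, -1.0]]
wrist_force: [-1.1, -0.5, 7.8]
gripper_width: 0.664
```

>>> send_rows(
  series=[
    [0,0,0,0],
    [0,0,-0.5,0],
    [0,0,-2,0],
    [0,0,-5,0],
    [0,0,-8,0],
  ],
)

```text
t: 37.75
tcp_pos: [0.4349, 0.3172, 0.1039]
eef_rot: [[-0.998, -0.059, -0.001], [-0.059, 0.998, -0.001], [0.001, -0.001, -1.0]]
wrist_force: [0.2, -0.3, -0.1]
gripper_width: 0.667
```

```bash
python3 -c "
from h import *
say();print(go((.6261,.2736,.11)))"
```

```text
t 37.8 tcp [0.4349 0.3172 0.1039] yawY 1.63 F [ 0.2 -0.3 -0.1] w 60.8 j6 -1.11
([-18.82, -5.49, -0.63], 0)
```

>>> send_rows(
  series=[
    [-2.5,-0.7,0,0],
    [-6,-1.8,0,0],
    [-10,-2.9,0,0],
    [-14,-4.1,0,0],
    [-17.5,-5.1,0,0],
  ],
)

```text
t: 38.25
tcp_pos: [0.6149, 0.2762, 0.1034]
eef_rot: [[-0.998, -0.059, 0.0], [-0.059, 0.998, 0.0], [-0.0, 0.0, -1.0]]
wrist_force: [0.4, 0.3, -0.6]
gripper_width: 0.667
```

>>> send_rows(
  series=[
    [-1.3,-0.4,0,0],
    [-1.3,-0.4,2,0],
    [-1.3,-0.4,4,0],
    [-1.3,-0.4,5.5,0],
    [-1.3,-0.4,6,0],
  ],
)

```text
t: 38.75
tcp_pos: [0.6253, 0.2734, 0.0415]
eef_rot: [[-0.998, -0.059, -0.002], [-0.059, 0.998, -0.001], [0.002, -0.001, -1.0]]
wrist_force: [-0.3, 0.7, -1.1]
gripper_width: 0.67
```

>>> send_rows(
  series=[
    [0,0,0,0],
    [0,0,0,0],
    [0,0,0,0],
    [0,0,0,0],
    [0,0,0,0],
  ],
)

```text
t: 39.25
tcp_pos: [0.6264, 0.2739, 0.0434]
eef_rot: [[-0.998, -0.059, 0.001], [-0.059, 0.998, 0.0], [-0.001, 0.0, -1.0]]
wrist_force: [0.2, -0.6, -0.4]
gripper_width: 0.667
```

```bash
python3 -c "
from h import *
say();print(go((.6265,.2736,.0305)))"
```

```text
t 39.2 tcp [0.6264 0.2739 0.0434] yawY 1.63 F [ 0.2 -0.6 -0.4] w 60.9 j6 -1.31
([-0.01, -0.03, 1.29], 0)
```

>>> send_rows(
  series=[
    [0,0,0.3,0],
    [0,0,0.6,0],
    [0,0,0.9,0],
    [0,0,1.1,0],
    [0,0,1.3,0],
  ],
)

```text
t: 39.75
tcp_pos: [0.6262, 0.2737, 0.0296]
eef_rot: [[-0.998, -0.059, -0.0], [-0.059, 0.998, -0.0], [0.0, -0.0, -1.0]]
wrist_force: [-3.2, -1.5, 25.8]
gripper_width: 0.671
```

>>> send_rows(
  series=[
    [0,0,0.1,0],
    [0,0,0.1,0],
    [0,0,0.1,0],
    [0,0,0.1,0],
    [0,0,0.1,0],
  ],
)

```text
t: 40.25
tcp_pos: [0.6262, 0.2737, 0.0297]
eef_rot: [[-0.998, -0.059, 0.0], [-0.059, 0.998, 0.0], [-0.0, 0.0, -1.0]]
wrist_force: [-5.0, -2.1, 11.9]
gripper_width: 0.664
```

>>> send_rows(
  series=[
    [0,0,0,0],
    [0,0,0,0],
    [0,0,0,0],
    [0,0,0,0],
    [0,0,0,0],
  ],
  hand=9.12,
)

```text
t: 40.75
tcp_pos: [0.6262, 0.2737, 0.0288]
eef_rot: [[-0.998, -0.059, -0.0], [-0.059, 0.998, -0.0], [0.0, -0.0, -1.0]]
wrist_force: [0.2, 0.9, 0.2]
gripper_width: 1.002
```

>>> send_rows(
  series=[
    [0,0,-1,0],
    [0,0,-4,0],
    [0,0,-8,0],
    [0,0,-10,0],
    [0,0,-10,0],
  ],
)

```text
t: 41.25
tcp_pos: [0.6281, 0.2744, 0.1332]
eef_rot: [[-0.998, -0.059, 0.006], [-0.059, 0.998, 0.002], [-0.006, 0.002, -1.0]]
wrist_force: [0.1, -0.0, -0.6]
gripper_width: 1.002
```

```bash
python3 -c "
from h import *
say();print(go((.4315,.159,.13)))"
```

```text
t 41.2 tcp [0.6281 0.2744 0.1332] yawY 1.63 F [ 0.1 -0.  -0.6] w 91.4 j6 -1.31
([20.31, -10.35, 0.19], 0)
```

>>> send_rows(
  series=[
    [2.5,-1.2,0,0],
    [6,-3,0,0],
    [10,-5.1,0,0],
    [14,-7.2,0,0],
    [18,-9.2,0,0],
  ],
)

```text
t: 41.75
tcp_pos: [0.45, 0.1704, 0.1288]
eef_rot: [[-0.998, -0.059, -0.0], [-0.059, 0.998, -0.0], [0.0, -0.0, -1.0]]
wrist_force: [0.1, -0.1, -0.2]
gripper_width: 0.996
```

>>> send_rows(
  series=[
    [2.1,-1.1,0,0],
    [2.1,-1.1,0,0],
    [2.1,-1.1,0,0],
    [2.1,-1.1,0,0],
    [2.1,-1.1,0,0],
  ],
)

```text
t: 42.25
tcp_pos: [0.4326, 0.1595, 0.1288]
eef_rot: [[-0.998, -0.059, 0.001], [-0.059, 0.998, 0.0], [-0.001, 0.0, -1.0]]
wrist_force: [0.3, 0.2, 0.2]
gripper_width: 1.001
```

```bash
python3 -c "
from h import *
from plant import get_image
say();print(go((.4315,.159,.035)))
for n in ('top','scene'):
    W=cloud(get_image(n)); P=W[sel(W,(.626,.274),.045,.018,.035)]
    if len(P): print(n,len(P),np.percentile(P[:,2],[5,50,95]).round(4),circ(P))"
```

```text
t 42.2 tcp [0.4326 0.1595 0.1288] yawY 1.63 F [0.3 0.2 0.2] w 91.3 j6 -1.41
([0.12, -0.04, 9.38], 0)
top 548 [0.0248 0.0284 0.0323] (array([625.3, 274.1]), 30.8, array([624.5, 273.9]))
scene 166 [0.0203 0.0302 0.0327] (array([623.5, 271.1]), 32.7, array([618.7, 264.5]))
```

>>> send_rows(
  series=[
    [0.1,0,2.5,0],
    [0.1,0,5,0],
    [0.1,0,7.5,0],
    [0.1,0,9,0],
    [0.1,0,9.4,0],
  ],
)

```text
t: 42.85
tcp_pos: [0.4302, 0.159, 0.0335]
eef_rot: [[-0.998, -0.059, -0.002], [-0.059, 0.998, -0.001], [0.002, -0.0, -1.0]]
wrist_force: [0.3, 0.4, 0.5]
gripper_width: 0.999
```

>>> send_rows(
  series=[
    [0,0,0,0],
    [0,0,0,0],
    [0,0,0,0],
    [0,0,0,0],
    [0,0,0,0],
  ],
  hand=3,
)

```text
t: 43.35
tcp_pos: [0.4312, 0.1591, 0.0356]
eef_rot: [[-0.998, -0.059, 0.001], [-0.059, 0.998, 0.0], [-0.001, 0.0, -1.0]]
wrist_force: [-0.6, 0.8, 8.3]
gripper_width: 0.719
```

>>> send_rows(
  series=[
    [0,0,0,0],
    [0,0,-0.5,0],
    [0,0,-2,0],
    [0,0,-5,0],
    [0,0,-8,0],
  ],
)

```text
t: 43.85
tcp_pos: [0.4302, 0.1589, 0.116]
eef_rot: [[-0.998, -0.059, -0.001], [-0.059, 0.998, -0.0], [0.001, -0.0, -1.0]]
wrist_force: [1.6, 0.7, -1.4]
gripper_width: 0.725
```

```bash
python3 -c "
from h import *
from plant import get_image
say();print(go((.4757,-.0223,.115)))
p=get_image('top'); hsv=cv2.cvtColor(p['color'],cv2.COLOR_RGB2HSV)
m=cv2.morphologyEx((hsv[...,2]<60).astype(np.uint8),cv2.MORPH_OPEN,np.ones((5,5)))
n,l,s,c=cv2.connectedComponentsWithStats(m)
i=l[205,330]; v,u=np.nonzero(l==i); print(i,len(u),rect(ray(p,np.c_[u,v],.006)))
"
```

```text
t 43.9 tcp [0.4302 0.1589 0.116 ] yawY 1.63 F [ 1.6  0.7 -1.4] w 66.1 j6 -1.41
([-3.47, -18.35, 0.1], 0)
12 2035 (array([475.3, -22.4]), array([108.5, 108.7]), 82.2)
```

>>> send_rows(
  series=[
    [-0.4,-2.5,0,0],
    [-1.1,-6,0,0],
    [-1.8,-10,0,0],
    [-2.5,-14,0,0],
    [-3.2,-17.5,0,0],
  ],
)

```text
t: 44.4
tcp_pos: [0.4731, -0.0157, 0.1153]
eef_rot: [[-0.998, -0.059, 0.0], [-0.059, 0.998, -0.0], [-0.0, -0.0, -1.0]]
wrist_force: [1.3, 1.1, -2.4]
gripper_width: 0.723
```

>>> send_rows(
  series=[
    [-0.1,-0.85,0,0],
    [-0.1,-0.85,2,0],
    [-0.1,-0.85,4,0],
    [-0.1,-0.85,5.7,0],
    [-0.1,-0.85,6.2,0],
  ],
)

```text
t: 44.9
tcp_pos: [0.4735, -0.0218, 0.0518]
eef_rot: [[-0.998, -0.059, -0.002], [-0.059, 0.998, 0.0], [0.002, 0.001, -1.0]]
wrist_force: [0.0, -0.4, -1.2]
gripper_width: 0.719
```

>>> send_rows(
  series=[
    [0,0,0,0],
    [0,0,0,0],
    [0,0,0,0],
    [0,0,0,0],
    [0,0,0,0],
  ],
)

```text
t: 45.4
tcp_pos: [0.4747, -0.0223, 0.0533]
eef_rot: [[-0.998, -0.059, 0.001], [-0.059, 0.998, -0.0], [-0.001, -0.0, -1.0]]
wrist_force: [0.4, 0.2, -0.8]
gripper_width: 0.721
```

```bash
python3 -c "
from h import *
say();print(go((.4752,-.0223,.0415)))"
```

```text
t 45.4 tcp [ 0.4747 -0.0223  0.0533] yawY 1.63 F [ 0.4  0.2 -0.8] w 65.8 j6 -1.8
([-0.05, -0.01, 1.18], 0)
```

>>> send_rows(
  series=[
    [0,0,0.3,0],
    [0,0,0.6,0],
    [0,0,0.9,0],
    [0,0,1.1,0],
    [0,0,1.2,0],
  ],
)

```text
t: 45.9
tcp_pos: [0.4744, -0.0222, 0.0414]
eef_rot: [[-0.998, -0.059, 0.0], [-0.059, 0.998, 0.0], [-0.0, 0.0, -1.0]]
wrist_force: [-7.3, 4.0, 43.1]
gripper_width: 0.721
```

>>> send_rows(
  series=[
    [0,0,0,0],
    [0,0,0,0],
    [0,0,0,0],
    [0,0,0,0],
    [0,0,0,0],
  ],
)

```text
t: 46.4
tcp_pos: [0.4744, -0.0222, 0.0414]
eef_rot: [[-0.998, -0.059, 0.0], [-0.059, 0.998, -0.0], [-0.0, -0.0, -1.0]]
wrist_force: [-4.4, 3.0, 20.2]
gripper_width: 0.722
```

>>> send_rows(
  series=[
    [0,0,0,0],
    [0,0,0,0],
    [0,0,0,0],
    [0,0,0,0],
    [0,0,0,0],
  ],
  hand=9.12,
)

```text
t: 46.9
tcp_pos: [0.4745, -0.0223, 0.0408]
eef_rot: [[-0.998, -0.059, -0.0], [-0.059, 0.998, 0.0], [0.0, 0.0, -1.0]]
wrist_force: [-0.2, -0.7, -0.1]
gripper_width: 1.0
```

>>> send_rows(
  series=[
    [0,0,-1,0],
    [0,0,-4,0],
    [0,0,-8,0],
    [0,0,-12,0],
    [0,0,-14,0],
  ],
)

```text
t: 47.4
tcp_pos: [0.4753, -0.0224, 0.1846]
eef_rot: [[-0.998, -0.059, 0.004], [-0.059, 0.998, -0.001], [-0.004, -0.001, -1.0]]
wrist_force: [-0.3, 0.2, -0.3]
gripper_width: 1.001
```

>>> send_rows(
  series=[
    [0.2,3,0,0],
    [0.5,7,0,0],
    [1,12,0,0],
    [1.5,17,0,0],
    [2,22,0,0],
  ],
)

```text
t: 47.9
tcp_pos: [0.4409, 0.1972, 0.1818]
eef_rot: [[-0.998, -0.059, 0.001], [-0.059, 0.998, 0.0], [-0.001, 0.0, -1.0]]
wrist_force: [0.8, -0.3, 0.2]
gripper_width: 0.999
```

>>> send_rows(
  series=[
    [0.5,4,0,0],
    [1,8,0,0],
    [1.5,12,0,0],
    [2,14,0,0],
    [2,14,0,0],
  ],
)

```text
t: 48.4
tcp_pos: [0.4125, 0.3362, 0.1815]
eef_rot: [[-0.998, -0.062, 0.0], [-0.062, 0.998, 0.001], [-0.0, 0.001, -1.0]]
wrist_force: [0.1, -0.4, -0.5]
gripper_width: 1.001
```

```bash
python3 -c "
from box import *
p=get_image('top'); W=cloud(p)
P=W[sel(W,(.475,-.022),.045,.055,.08)]; print('roll',np.percentile(P[:,2],[5,50,95]).round(4),circ(P))
P=W[sel(W,(.626,.274),.045,.018,.035)]
if len(P): print('tin',np.percentile(P[:,2],[5,50,95]).round(4),circ(P))
P=W[sel(W,(.523,.126),.04,.007,.03)]
if len(P): print('eraser',rect(P))
chk(.053,.068); chk(.034,.046)
cv2.imwrite('pics/a7.png',cv2.resize(p['color'][80:250,110:410][...,::-1],(800,453),interpolation=2))
q=get_image('scene')['color'][110:260,180:380]; cv2.imwrite('pics/a8.png',cv2.resize(q[...,::-1],(800,600),interpolation=2))
"
```

```text
t 48.4 tcp [0.4125 0.3362 0.1815] yawY 1.633 F [ 0.1 -0.4 -0.5] w 91.3 j6 -1.06
roll [0.0624 0.066  0.0693] (array([474.8, -21.5]), 33.5, array([474.5, -21.5]))
tin [0.0243 0.0286 0.0315] (array([625.5, 274.1]), 31.1, array([624.6, 273.9]))
eraser (array([523.9, 126.7]), array([42.1, 20.5]), 33.2)
top 336 z [0.0547 0.0604 0.0648] (array([-26.9,   0.1]), array([53.5, 99.2]), 0.1) x 2..98% [-0.0526 -0.0002] y [-0.0447  0.0395]
scene 199 z [0.0534 0.0612 0.0667] (array([-28.7,   0. ]), array([98. , 57.4]), 89.5) x 2..98% [-0.0566 -0.0004] y [-0.0478  0.0467]
top 543 z [0.0362 0.0404 0.0439] (array([-37.1,  -0.7]), array([98.6, 74.2]), 90.0) x 2..98% [-0.0727 -0.0004] y [-0.0339  0.0371]
scene 202 z [0.0351 0.0415 0.045 ] (array([-40.1,  -1.2]), array([77.1, 99.1]), 2.5) x 2..98% [-0.077  -0.0008] y [-0.0446  0.0295]
```

View pics/a7.png

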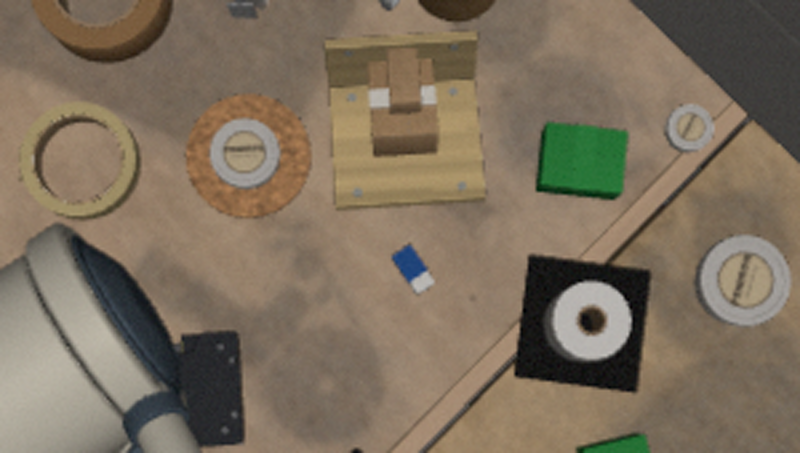

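View pics/a8.png

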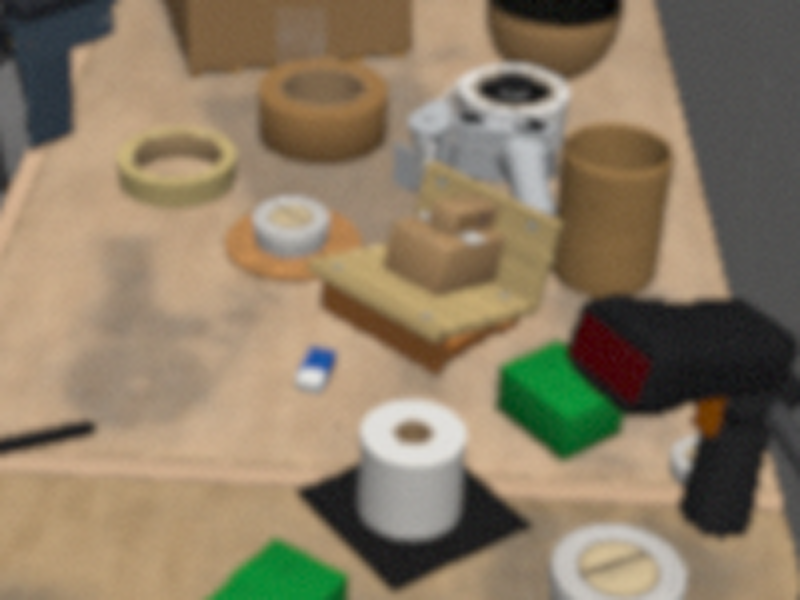

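Both views show every item in its place, within about 1.5 mm by the measurements, with the eraser and tape unmoved and the robot clear. I'm handing the job in.

```bash
python3 -c "
from plant import ctrl
print(ctrl.finish_job())"
```

```text
the job is handed in; nothing more can be done
None
```

The swap is done and handed in, with the robot's clock at about 48 s of the 125 s allowed.

I parked the tin on the spare bench patch. I then set the big box in the cradle and the small box on top of it. I tipped each one flat onto the slope and pushed it until its end met the backstop (19 N and 15 N). Last, the tin went onto the cork mat and the label roll onto the black pad.

Final checks from the top camera:

| Item | Result |
|---|---|
| Big box | Lying flat on the floor (its top 40 mm above it), end within about 1 mm of the backstop, within about 1.5 mm of mid-width |
| Small box | Lying flat on the big box, end within about 1 mm of the backstop, within about 1 mm of mid-width |
| Tin | Right way up, about 1.5 mm from the mat's centre |
| Label roll | Upright, about 1 mm from the pad's centre |
| Eraser | Within 0.3 mm of its start |
| Masking tape | Looks unmoved in the last picture; not measured again |
| Look-alikes | None touched |

- **Camera disagreement:** the scene camera's positions differed from the top camera's by about 2–4 mm. I relied on the top camera because it agreed with where the gripper closed on the objects.
- **Highest force:** the wrist force peaked at about 44 N as the roll came down on the pad, well under the 120 N limit. That load went through the gripped roll, not the gripper's body.

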